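# Put the mills and the salt back in the seasoning rack by height

### The job

Put the three pepper mills and the glass salt shaker back in the seasoning rack, one in each well, in order of height: the tallest next to the rack's tall end-board, stepping down to the shortest at the low end. Set each one down flat in its well without dropping it, keep them upright, and leave the spice jar standing where it is.

Things in the scene. Friction and masses are not known exactly. Their poses are not given: they have to be found in the camera images.
- mill_beech: the tallest mill: honey-coloured beech pepper mill with slim waist, round head and small steel knob; 180 mm tall, foot 56 mm across; head 47 mm across at 148 to 158 mm above the foot (grip it there), neck under it 33 mm. About 0.24 kg. Origin at the centre of the underside, z up
- mill_walnut: the second tallest mill: dark brown walnut pepper mill with round head and small steel knob; 150 mm tall, foot 58 mm across; head 50 mm across, from 109 to 139 mm above the foot (grip at 122 mm). About 0.18 kg. Origin at the centre of the underside, z up
- mill_black: the third tallest mill: black lacquered, tapering, with a steel ring under the head and a flat steel knob; 120 mm tall, foot 54 mm across; head 43 to 45 mm across, from 84 to 108 mm above the foot (grip at 98 mm). About 0.16 kg. Origin at the centre of the underside, z up
- salt_shaker: the shortest of the four: clear glass salt shaker with white filling and grey metal head; 90 mm tall, glass body 44 mm across at the foot (grip it at 55 mm above the foot), head 34 mm across. About 0.10 kg. Origin at the centre of the underside, z up
- well_a: one of four identical round wells in a straight row on the seasoning rack, 88 mm apart (the letters' order changes): dark-wood cup with cork floor, 82 mm across its rim, mouth 72 mm wide narrowing to 64 mm at the cork, 8 mm deep. Fixed. Origin on its axis at the cup's underside, 18 mm above the worktop; cork floor 4 mm, rim 12 mm above the origin
- well_b: one of four identical round wells in a straight row on the seasoning rack, 88 mm apart (the letters' order changes): dark-wood cup with cork floor, 82 mm across its rim, mouth 72 mm wide narrowing to 64 mm at the cork, 8 mm deep. Fixed. Origin on its axis at the cup's underside, 18 mm above the worktop; cork floor 4 mm, rim 12 mm above the origin
- well_c: one of four identical round wells in a straight row on the seasoning rack, 88 mm apart (the letters' order changes): dark-wood cup with cork floor, 82 mm across its rim, mouth 72 mm wide narrowing to 64 mm at the cork, 8 mm deep. Fixed. Origin on its axis at the cup's underside, 18 mm above the worktop; cork floor 4 mm, rim 12 mm above the origin
- well_d: one of four identical round wells in a straight row on the seasoning rack, 88 mm apart (the letters' order changes): dark-wood cup with cork floor, 82 mm across its rim, mouth 72 mm wide narrowing to 64 mm at the cork, 8 mm deep. Fixed. Origin on its axis at the cup's underside, 18 mm above the worktop; cork floor 4 mm, rim 12 mm above the origin
- end_board: tall round-topped wooden upright with dark round finger hole, 84 x 14 x 108 mm high, at one end of the seasoning rack (a low lip, 22 mm high, closes the other; which end varies). Fixed. Origin at its underside, 18 mm above the worktop, in line with the wells, 62 mm from the nearest well's centre; x across the rack, y along the row. The rack's plank (418 x 88 mm) is fixed
- spice_jar: glass spice jar with yellow cap and green label, 42 mm across, 96 mm tall, standing loose among the others; it does not belong in the rack. Origin at the centre of the underside, z up
Mind the look-alikes: they are no part of the job. Leave any blue look-alike of the mill_walnut alone.

How it is judged:
By the outcome, as a careful person would: the job done as asked, in the order asked, and still so for the second after the job is handed in, with the robot touching nothing.
It also fails if it takes over 128 s, if anything falls off the work surface, if the arm or the gripper's body presses on something with over 40 N, if the wrist force passes 120 N, or if a joint passes its speed limit or range.

### The arm

A 7-joint arm with a two-finger parallel gripper is mounted at the origin on a cart in front of the work surface, level with it; the furniture and walls round the work are solid. World frame = base frame: x ahead of the robot, y to its left, z up, the work surface at z = 0. Lengths are in m, angles in rad, forces in N, time in s.
With the tool pointing down it reaches from about 0.4 to 0.9 m from the base axis. Payload 5.5 kg.
Tool frame: the origin (TCP) lies at the very end of the fingers, on their centre line; the grasp point (between the pads) lies 19 mm behind it; z points along the fingers, y is the line along which they close (so a half turn about z gives the same grasp; the last joint's range is limited). The gripper opens to 85 mm and grips with 20 to 120 N. Pads are 22 mm wide; open, the fingers measure 114 mm over their backs; the gripper's body (76 mm by 85 mm) begins 54 mm behind the grasp point. The pads swing forward as they close: fully open they stand 13 mm farther back than shut.
Start: joints at [-0.984, 0.501, -0.427, 1.55, 0.221, 1.138, -0.21], TCP at [0.207, 0.616, 0.231] pointing down, gripper open.
Joint ranges: [-2.88, 2.88], [-0.31, 2.03], [-1.54, 1.56], [0.2, 2.42], [-1.41, 4.55], [0.19, 2.02], [-2.57, 2.57]. Speed limits (rad/s): [2.57, 2.57, 3.14, 3.14, 3.14, 3.14, 3.14].

### API

Orientations are given as a unit quaternion [w, x, y, z].
In Python, from workcell import manip gives the robot as it stands.
- The arm moves only by the shell command python3 -m inch 'ROWS'. ROWS is JSON, a list of rows, each an object of numbers: "dx", "dy", "dz": the shift along the tool's x, y, z in mm; "rx", "ry", "rz": the turn, a rotation vector about the tool's x, y, z in rad; "grip": the gripper command: -1 is fully open, 1 is shut, values between are in proportion. A call has exactly 10 rows; each row shifts and turns the commanded pose from where the row before left it, along the tool's axes as they then stand; what a row does not reach is not made up. A row lasts 1/12 s, in which the tool goes at most 41.7 mm and 7.16 degrees, less where a joint would pass 70% of its speed; a pose out of reach is approached as far as the arm can. A call is refused whole if a number of a shift passes 41.7 or a number of a turn 0.125, either way. A call with a gripper value outside its range is refused whole. The fingers move at their own pace and stop on an object; the grip force is fixed at half the most. Time passes only in rows, so rows that do not move let the fingers close, or fill a call up. It gives the time, the measured TCP pose, the force, the opening and the grip force at its end, in the units of the state.
- manip.get_obs(): the state, without advancing time (a new reading comes with each control period).
- manip.grab_frame(name): name is "scene" or "top" or "wrist"; returns the picture (400x640x3 uint8, blue, green, red); there is no depth.
- manip.camera_model(name): a dict with "vertical_fov" (degrees; the focal length in pixels is half the picture's height over the tangent of half this angle, whatever the lens; pixels are square), "cx", "cy" (the principal point, pixels), "world_from_camera" (4x4, takes a point from camera to world coordinates). Camera axes: x right, y down, z forward; pixel columns grow to the right and rows downward; lengths in m; the calibration is good to about 2 mm. A picture is of the moment at which its call begins: read the wrist's pose just before it. camera_model takes no time and is no camera call; for the wrist camera it gives the pose at the moment of the call.
- manip.finish_job(): hands the job in; it is judged then, once.
The state is a dict: "clock": time; "joints": joint angles; "qvel": joint speeds; "joint_efforts": joint torques, N m; "position": TCP position; "tool_rot": TCP orientation; "ft_force": force on the tool from outside, world axes, zero at the start; "moment": the same for the moment, N m; "finger_gap": finger opening in m; "gripper_force": force on a finger pad.
Only numpy, scipy, OpenCV 4.12 (cv2) and the standard library are available. Lean on these libraries where they do the work, as an engineer would, in place of code of your own. Each camera call takes 0.05 s, during which the arm holds its last target. There are 200 camera calls.

## Working session

There is one attempt and no reset: what is moved stays moved. The work goes in short steps, Python scripts to look and compute and a shell command to move; the robot and the scene stay as the last step left them, time stands still between calls to the robot, and variables do not carry over. Pictures are saved under pics/ and viewed, at most 14 in all, crops included, and the job is handed in when it is done.

```bash
mkdir -p pics; ls
python3 - <<'E'
from workcell import manip
import cv2,numpy as np
for n in("scene","top"):
    f=manip.grab_frame(n); cv2.imwrite(f"pics/{n}0.png",f)
    m=manip.camera_model(n); print(n,m["vertical_fov"],m["cx"],m["cy"]);print(np.round(np.array(m["world_from_camera"]),3).tolist())
o=manip.get_obs();print(o["clock"],o["position"],o["tool_rot"],o["finger_gap"])
E
```

```text
pics
scene 42.82394172768909 315.98113156156825 198.120207771775
[[0.015, -0.787, 0.617, -0.57], [-1.0, -0.009, 0.013, 0.023], [-0.005, -0.617, -0.787, 1.371], [0.0, 0.0, 0.0, 1.0]]
top 47.660262585876424 319.99622355847674 197.2351661153307
[[0.012, -0.996, 0.083, 0.342], [-1.0, -0.012, -0.0, 0.041], [0.001, -0.083, -0.997, 1.411], [0.0, 0.0, 0.0, 1.0]]
0.1 [0.20664542 0.61561788 0.23037148] [-1.51962751e-04  1.61137954e-01  9.86931503e-01 -8.63695950e-04] 0.0855523983425485
```

View pics/scene0.png

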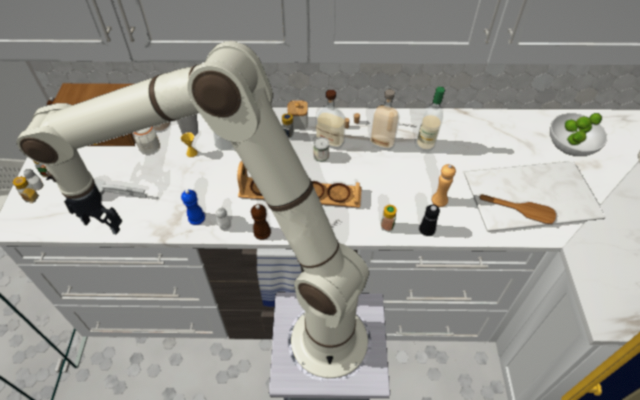

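View pics/top0.png

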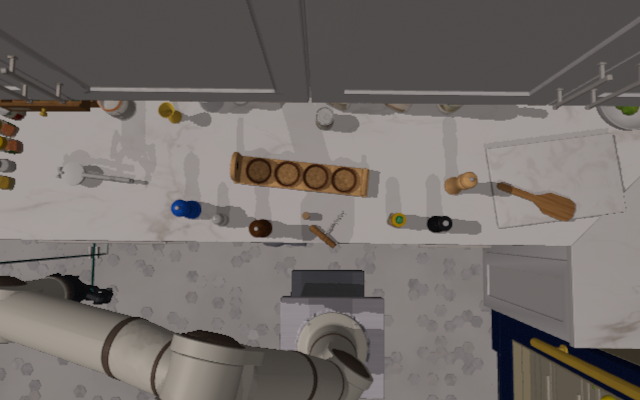

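The scene view shows the rack with its tall end-board at the left (238,178). The beech mill is at (445,185), the walnut at (260,222), the black at (430,220), the spice jar at (389,217) and the blue look-alike at (193,207).

There are two salt shaker candidates, (223,218) and (321,150) in the scene view, or (220,219) and (325,117) in the top view. I'll enlarge both of them.

```bash
cat > h.py <<'E'
import numpy as np,cv2
from workcell import manip
def ray(m,u,v):
    f=200/np.tan(np.radians(m["vertical_fov"]/2)); T=np.array(m["world_from_camera"])
    return T[:3,3],T[:3,:3]@np.array([(u-m["cx"])/f,(v-m["cy"])/f,1])
def onz(m,u,v,z):
    c,d=ray(m,u,v); return c+d*(z-c[2])/d[2]
def proj(m,p):
    f=200/np.tan(np.radians(m["vertical_fov"]/2)); T=np.array(m["world_from_camera"])
    q=T[:3,:3].T@(np.array(p)-T[:3,3]); return np.round([m["cx"]+f*q[0]/q[2],m["cy"]+f*q[1]/q[2]],1)
def blobs(mask,x0=0,y0=0,amin=20):
    n,l,s,c=cv2.connectedComponentsWithStats(mask.astype(np.uint8))
    return [(s[i][:4]+[x0,y0,0,0],s[i][4],np.round(c[i]+[x0,y0],1)) for i in range(1,n) if s[i][4]>=amin]
E
python3 - <<'E'
from h import *
s=cv2.imread("pics/scene0.png");t=cv2.imread("pics/top0.png")
R=lambda a,k:cv2.resize(a,None,fx=k,fy=k,interpolation=cv2.INTER_CUBIC)
a=R(s[185:245,175:285],3.6);b=R(s[130:190,300:350],3.6);
top=np.zeros((216,800,3),np.uint8);top[:,:396]=a;top[:,400:580]=b
c=R(t[145:240,170:490],2.5);d=c[:,:800]
cv2.imwrite("pics/c1.png",np.vstack([top,d]))
m=manip.camera_model("top")
g=cv2.cvtColor(t,cv2.COLOR_BGR2HSV)
# dark rims of wells
r=g[150:200,225:370]; 
print("dark",[(b[0].tolist(),b[1],b[2].tolist()) for b in blobs((r[...,2]<95),225,150)])
r=g[165:240,200:480]
print("dark2",[(b[0].tolist(),b[1],b[2].tolist()) for b in blobs((r[...,2]<80),200,165)])
print("orange",[(b[0].tolist(),b[1],b[2].tolist()) for b in blobs((r[...,1]>90)&(r[...,2]>130),200,165)])
E
```

```text
dark [([234, 152, 9, 30], np.int32(175), [238.0, 166.8]), ([245, 157, 27, 28], np.int32(590), [258.3, 169.9]), ([274, 161, 83, 32], np.int32(801), [315.2, 176.0])]
dark2 [([235, 165, 6, 17], np.int32(86), [237.4, 172.3]), ([246, 165, 26, 19], np.int32(194), [258.5, 175.0]), ([274, 165, 27, 21], np.int32(142), [285.3, 175.0]), ([303, 165, 26, 25], np.int32(186), [315.0, 175.9]), ([331, 167, 25, 26], np.int32(173), [342.5, 178.9]), ([219, 214, 5, 10], np.int32(23), [221.7, 218.0]), ([427, 216, 25, 17], np.int32(330), [438.4, 223.6]), ([249, 219, 23, 18], np.int32(324), [260.7, 227.9]), ([314, 225, 17, 15], np.int32(26), [322.2, 232.7])]
orange [([230, 165, 4, 11], np.int32(37), [231.6, 169.8]), ([326, 165, 13, 7], np.int32(41), [332.1, 167.2]), ([351, 168, 16, 28], np.int32(204), [360.4, 181.8]), ([457, 172, 19, 17], np.int32(189), [465.6, 180.3]), ([445, 179, 7, 13], np.int32(52), [447.6, 185.9]), ([265, 181, 21, 7], np.int32(61), [274.7, 184.7]), ([288, 182, 23, 8], np.int32(76), [300.1, 186.9]), ([322, 186, 17, 7], np.int32(52), [329.9, 189.9]), ([392, 213, 14, 14], np.int32(78), [398.2, 219.4])]
```

View pics/c1.png

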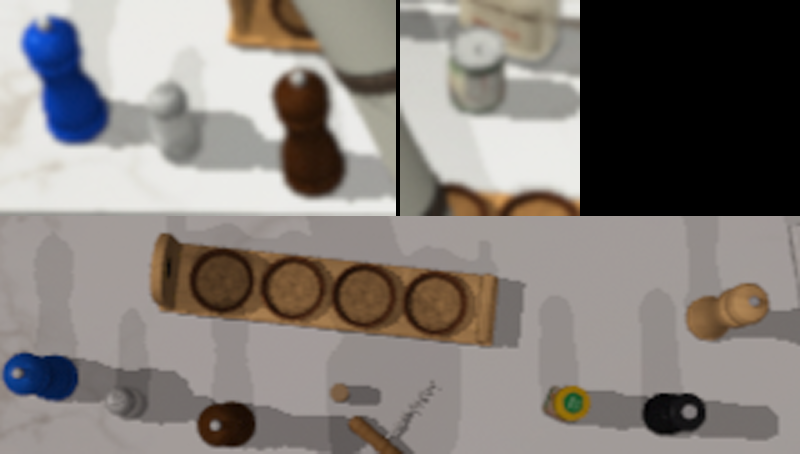

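In the crop, (220,219) in the top view is a slim clear-and-white shaker with a grey head, which fits the description. (325,117) is a wide labelled jar with a flat lid, so it isn't the one. The brown mill is the walnut, and the blue one stays put. Next I'll compute positions.

Run:
```python
from h import *
m=manip.camera_model("top");s=manip.camera_model("scene")
P=dict(beech=(472,178.6,.178),walnut=(256,228.6,.148),black=(446,223,.118),salt=(217.2,217.8,.088),jar=(398.4,219.8,.095),blue=(176.8,207.4,.148),
w1=(258.8,170.6,.03),w2=(287.2,173.8,.03),w3=(315.6,176.6,.03),w4=(344.4,179.4,.03))
W=[]
for k,(u,v,z) in P.items():
    p=onz(m,u,v,z);print(k,p.round(4),"scene top",proj(s,p),"foot",proj(s,[p[0],p[1],0]), "r",np.hypot(*p[:2]).round(3))
    if k[0]=='w' and len(k)==2:W.append(p)
W=np.array(W);d=(W[3]-W[0])/3;print("pitch",np.linalg.norm(d),"dir",d/np.linalg.norm(d));
c=W.mean(0);u=d/np.linalg.norm(d)
print("wells fit",[(c+u*.088*k).round(4).tolist() for k in(-1.5,-.5,.5,1.5)])
from scipy.spatial.transform import Rotation as R
q=manip.get_obs()["tool_rot"];print(R.from_quat([q[1],q[2],q[3],q[0]]).as_matrix().round(3))
print(np.array(manip.camera_model("wrist")["world_from_camera"]).round(3))
```

```text
beech [ 0.5009 -0.3758  0.178 ] scene top [450.2 165.1] foot [439.6 200.1] r 0.626
walnut [0.3575 0.2176 0.148 ] scene top [257.6 205.8] foot [262.  233.4] r 0.419
black [ 0.3802 -0.3198  0.118 ] scene top [433.8 207.4] foot [427.3 229.2] r 0.497
salt [0.3884 0.34   0.088 ] scene top [221.4 209.2] foot [225.5 225.2] r 0.516
jar [ 0.3885 -0.188   0.095 ] scene top [389.8 209.3] foot [386.6 226.7] r 0.432
blue [0.414  0.4402 0.148 ] scene top [187.2 190.6] foot [196.3 218.6] r 0.604
w1 [0.537  0.2297 0.03  ] scene top [261.8 184.8] foot [262.6 190.3] r 0.584
w2 [0.5281 0.1422 0.03  ] scene top [287.3 187. ] foot [287.8 192.6] r 0.547
w3 [0.5205 0.0548 0.03  ] scene top [313. 189.] foot [313.1 194.5] r 0.523
w4 [ 0.5129 -0.0338  0.03  ] scene top [339.2 191. ] foot [338.9 196.5] r 0.514
pitch 0.08819086585133783 dir [-0.09116742 -0.99583558  0.        ]
wells fit [[0.5367, 0.2297, 0.03], [0.5286, 0.142, 0.03], [0.5206, 0.0544, 0.03], [0.5126, -0.0332, 0.03]]
[[-0.948  0.318 -0.001]
 [ 0.318  0.948 -0.002]
 [ 0.    -0.002 -1.   ]]
[[ 0.318  0.9    0.297  0.13 ]
 [ 0.948 -0.301 -0.101  0.641]
 [-0.002  0.314 -0.949  0.373]
 [ 0.     0.     0.     1.   ]]
```

All the points agree between the two views. The predicted salt top in the scene view is (221,209) against (222,210) seen, and the well pitch comes out at 88.2 mm. The left well is the tall end, so beech goes to w1, walnut to w2, black to w3 and salt to w4. I'll turn the tool so it closes across the row, then go above the salt shaker.

```bash
cat > go.py <<'E'
# python3 go.py x y z : tool-frame delta (mm, rad) from the present pose to TCP target with row-aligned yaw
import sys
from h import *
from scipy.spatial.transform import Rotation as R
o=manip.get_obs();q=o["tool_rot"];A=R.from_quat([q[1],q[2],q[3],q[0]])
yt=np.array([.99584,-.0912,0]);zt=np.array([0,0,-1.]);B=R.from_matrix(np.c_[np.cross(yt,zt),yt,zt])
print("t",o["clock"],"pos",np.round(o["position"],4),"gap",round(o["finger_gap"],4),"F",np.round(o["ft_force"],1),"q7",np.round(o["joints"][6],2))
print("rot",(A.inv()*B).as_rotvec().round(3))
a=list(map(float,sys.argv[1:]))
for i in range(0,len(a),3): print("delta mm",((A.inv()).apply(np.array(a[i:i+3])-o["position"])*1000).round(1))
E
python3 -m inch '[{"rz":0.12},{"rz":0.12},{"rz":0.12},{"rz":0.12},{"rz":0.12},{"rz":0.12},{"rz":0.12},{"rz":0.12},{"rz":0.12},{"rz":0.12}]' && python3 go.py 0.388 0.340 0.231
```

```text
$[0]: bad value
```

```bash
python3 -m inch --help | head; python3 -m inch '[{"dx":0,"dy":0,"dz":0,"rx":0,"ry":0,"rz":0.12,"grip":-1},{"dx":0,"dy":0,"dz":0,"rx":0,"ry":0,"rz":0.12,"grip":-1},{"dx":0,"dy":0,"dz":0,"rx":0,"ry":0,"rz":0.12,"grip":-1},{"dx":0,"dy":0,"dz":0,"rx":0,"ry":0,"rz":0.12,"grip":-1},{"dx":0,"dy":0,"dz":0,"rx":0,"ry":0,"rz":0.12,"grip":-1},{"dx":0,"dy":0,"dz":0,"rx":0,"ry":0,"rz":0.12,"grip":-1},{"dx":0,"dy":0,"dz":0,"rx":0,"ry":0,"rz":0.12,"grip":-1},{"dx":0,"dy":0,"dz":0,"rx":0,"ry":0,"rz":0.12,"grip":-1},{"dx":0,"dy":0,"dz":0,"rx":0,"ry":0,"rz":0.12,"grip":-1},{"dx":0,"dy":0,"dz":0,"rx":0,"ry":0,"rz":0.12,"grip":-1}]' && python3 go.py 0.388 0.340 0.231
```

```text
clock: 0.93
position: [0.2066, 0.6158, 0.2307]
tool_rot: [0.0, 0.692, 0.722, -0.001]
ft_force: [0.4, -0.6, -0.3]
finger_gap: 0.0856
gripper_force: 0.0
t 0.9333 pos [0.2066 0.6158 0.2307] gap 0.0856 F [ 0.4 -0.6 -0.3] q7 -1.32
rot [-0.     0.001  0.132]
delta mm [-2.831e+02  1.699e+02 -1.000e-01]invalid input: not JSON, or not a number
```

```bash
python3 -m inch '[{"dx":0,"dy":0,"dz":0,"rx":0,"ry":0,"rz":0.066,"grip":-1},{"dx":0,"dy":0,"dz":0,"rx":0,"ry":0,"rz":0.066,"grip":-1},{"dx":-32,"dy":25.6,"dz":0,"rx":0,"ry":0,"rz":0,"grip":-1},{"dx":-32,"dy":25.6,"dz":0,"rx":0,"ry":0,"rz":0,"grip":-1},{"dx":-32,"dy":25.6,"dz":0,"rx":0,"ry":0,"rz":0,"grip":-1},{"dx":-32,"dy":25.6,"dz":0,"rx":0,"ry":0,"rz":0,"grip":-1},{"dx":-32,"dy":25.6,"dz":0,"rx":0,"ry":0,"rz":0,"grip":-1},{"dx":-32,"dy":25.6,"dz":0,"rx":0,"ry":0,"rz":0,"grip":-1},{"dx":-32,"dy":25.6,"dz":0,"rx":0,"ry":0,"rz":0,"grip":-1},{"dx":-32,"dy":25.6,"dz":0,"rx":0,"ry":0,"rz":0,"grip":-1}]' && python3 go.py 0.388 0.340 0.231
python3 - <<'E'
from h import *
m=manip.camera_model("wrist");f=manip.grab_frame("wrist");cv2.imwrite("pics/w1.png",f)
print(m["vertical_fov"],np.round(m["world_from_camera"],3).tolist(),proj(m,[.3884,.34,.088]),proj(m,[.3884,.34,0]))
E
```

```text
clock: 1.77
position: [0.3896, 0.3418, 0.2311]
tool_rot: [-0.0, 0.736, 0.676, -0.0]
ft_force: [0.1, 0.7, 0.2]
finger_gap: 0.0852
gripper_force: 0.0
t 1.7667 pos [0.3896 0.3418 0.2311] gap 0.0852 F [0.1 0.7 0.2] q7 -0.87
rot [-0.     0.     0.006]
delta mm [-1.9 -1.5  0.1]
59.89718464623039 [[0.996, -0.08, -0.027, 0.396], [-0.084, -0.946, -0.313, 0.422], [-0.0, 0.314, -0.949, 0.374], [0.0, 0.0, 0.0, 1.0]] [323.4 185. ] [323.6 162.8]
```

View pics/w1.png

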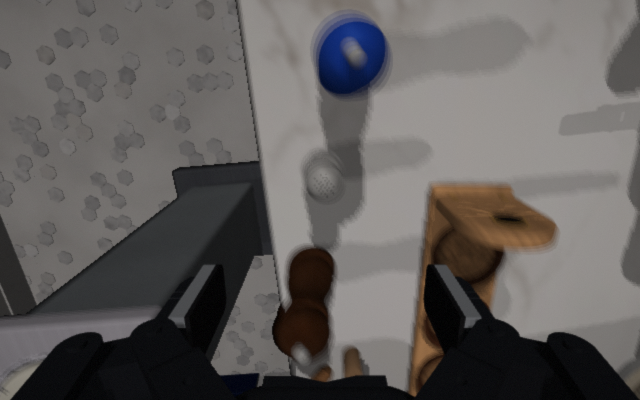

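The wrist view shows the salt head at (323,179), close to its predicted (323,185), with the blue mill at (350,55) well clear and the walnut at (305,300). I'll descend and close.

```bash
python3 -m inch '[{"dx":0,"dy":-1.5,"dz":38,"rx":0,"ry":0,"rz":0.006,"grip":-1},{"dx":0,"dy":0,"dz":38,"rx":0,"ry":0,"rz":0,"grip":-1},{"dx":0,"dy":0,"dz":38,"rx":0,"ry":0,"rz":0,"grip":-1},{"dx":0,"dy":0,"dz":38,"rx":0,"ry":0,"rz":0,"grip":-1},{"dx":0,"dy":0,"dz":30,"rx":0,"ry":0,"rz":0,"grip":-1},{"dx":0,"dy":0,"dz":16,"rx":0,"ry":0,"rz":0,"grip":-1},{"dx":0,"dy":0,"dz":0,"rx":0,"ry":0,"rz":0,"grip":-1},{"dx":0,"dy":0,"dz":0,"rx":0,"ry":0,"rz":0,"grip":0.2},{"dx":0,"dy":0,"dz":0,"rx":0,"ry":0,"rz":0,"grip":0.2},{"dx":0,"dy":0,"dz":0,"rx":0,"ry":0,"rz":0,"grip":0.2}]'; python3 -m inch '[{"dx":0,"dy":0,"dz":0,"rx":0,"ry":0,"rz":0,"grip":1},{"dx":0,"dy":0,"dz":0,"rx":0,"ry":0,"rz":0,"grip":1},{"dx":0,"dy":0,"dz":0,"rx":0,"ry":0,"rz":0,"grip":1},{"dx":0,"dy":0,"dz":0,"rx":0,"ry":0,"rz":0,"grip":1},{"dx":0,"dy":0,"dz":0,"rx":0,"ry":0,"rz":0,"grip":1},{"dx":0,"dy":0,"dz":0,"rx":0,"ry":0,"rz":0,"grip":1},{"dx":0,"dy":0,"dz":0,"rx":0,"ry":0,"rz":0,"grip":1},{"dx":0,"dy":0,"dz":0,"rx":0,"ry":0,"rz":0,"grip":1},{"dx":0,"dy":0,"dz":0,"rx":0,"ry":0,"rz":0,"grip":1},{"dx":0,"dy":0,"dz":0,"rx":0,"ry":0,"rz":0,"grip":1}]' ; python3 go.py .388 .342 .22
```

```text
clock: 2.65
position: [0.3887, 0.345, 0.0349]
tool_rot: [-0.0, 0.739, 0.674, 0.002]
ft_force: [-0.3, -0.1, -0.5]
finger_gap: 0.0514
gripper_force: 0.0
clock: 3.48
position: [0.3886, 0.3453, 0.0354]
tool_rot: [-0.0, 0.738, 0.674, 0.002]
ft_force: [-0.3, 0.2, 7.1]
finger_gap: 0.0362
gripper_force: 59.1
t 3.4833 pos [0.3886 0.3453 0.0354] gap 0.0362 F [-0.3  0.2  7.1] q7 -0.9
rot [ 0.002 -0.003  0.001]
delta mm [-2.800e+00  1.000e-01 -1.846e+02]
```

```bash
python3 -m inch '[{"dx":0,"dy":0,"dz":-10,"rx":0,"ry":0,"rz":0,"grip":1},{"dx":0,"dy":0,"dz":-25,"rx":0,"ry":0,"rz":0,"grip":1},{"dx":0,"dy":0,"dz":-40,"rx":0,"ry":0,"rz":0,"grip":1},{"dx":0,"dy":0,"dz":-40,"rx":0,"ry":0,"rz":0,"grip":1},{"dx":0,"dy":0,"dz":-40,"rx":0,"ry":0,"rz":0,"grip":1},{"dx":0,"dy":0,"dz":-20,"rx":0,"ry":0,"rz":0,"grip":1},{"dx":0,"dy":0,"dz":0,"rx":0,"ry":0,"rz":0,"grip":1},{"dx":0,"dy":0,"dz":0,"rx":0,"ry":0,"rz":0,"grip":1},{"dx":0,"dy":0,"dz":0,"rx":0,"ry":0,"rz":0,"grip":1},{"dx":0,"dy":0,"dz":0,"rx":0,"ry":0,"rz":0,"grip":1}]'; python3 go.py .513 -.030 .21
python3 - <<'E'
from h import *
m=manip.camera_model("wrist");f=manip.grab_frame("wrist");g=manip.grab_frame("scene")
p=manip.get_obs()["position"]
cv2.imwrite("pics/w2.png",np.hstack([f,cv2.resize(g[120:220,160:260],(400,400))])[:, 240:])
print(proj(m,p+np.array([0,0,.019])),proj(m,p-np.array([0,0,.034])),proj(m,p+np.array([0,0,.053])))
E
```

```text
clock: 4.32
position: [0.3867, 0.343, 0.2071]
tool_rot: [0.0, 0.739, 0.674, -0.001]
ft_force: [-0.7, 0.5, -0.9]
finger_gap: 0.036
gripper_force: 59.8
t 4.3167 pos [0.3867 0.343  0.2071] gap 0.036 F [-0.7  0.5 -0.9] q7 -0.88
rot [-0.002  0.002  0.   ]
delta mm [-360.   159.7   -2.5]
[325.  289.4] [325.  235.7] [324.9 349.5]
```

View pics/w2.png

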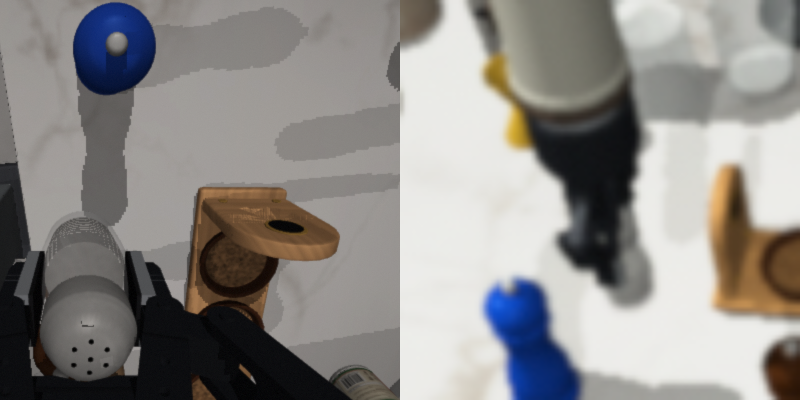

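The shaker hangs upright in the fingers, with its foot centre at (325,235) and head centre at (327,348), so it is centred on the tool to about 1 mm. I'll carry it over w4.

```bash
python3 -m inch '[{"dx":-36.3,"dy":16,"dz":0,"rx":0,"ry":0,"rz":0,"grip":1},{"dx":-36.3,"dy":16,"dz":0,"rx":0,"ry":0,"rz":0,"grip":1},{"dx":-36.3,"dy":16,"dz":0,"rx":0,"ry":0,"rz":0,"grip":1},{"dx":-36.3,"dy":16,"dz":0,"rx":0,"ry":0,"rz":0,"grip":1},{"dx":-36.3,"dy":16,"dz":0,"rx":0,"ry":0,"rz":0,"grip":1},{"dx":-36.3,"dy":16,"dz":0,"rx":0,"ry":0,"rz":0,"grip":1},{"dx":-36.3,"dy":16,"dz":0,"rx":0,"ry":0,"rz":0,"grip":1},{"dx":-36.3,"dy":16,"dz":0,"rx":0,"ry":0,"rz":0,"grip":1},{"dx":-36.3,"dy":16,"dz":0,"rx":0,"ry":0,"rz":0,"grip":1},{"dx":-36.3,"dy":16,"dz":0,"rx":0,"ry":0,"rz":0,"grip":1}]';  python3 -m inch '[{"dx":0,"dy":0,"dz":20,"rx":0,"ry":0,"rz":0,"grip":1},{"dx":0,"dy":0,"dz":20,"rx":0,"ry":0,"rz":0,"grip":1},{"dx":0,"dy":0,"dz":20,"rx":0,"ry":0,"rz":0,"grip":1},{"dx":0,"dy":0,"dz":0,"rx":0,"ry":0,"rz":0,"grip":1},{"dx":0,"dy":0,"dz":0,"rx":0,"ry":0,"rz":0,"grip":1},{"dx":0,"dy":0,"dz":0,"rx":0,"ry":0,"rz":0,"grip":1},{"dx":0,"dy":0,"dz":0,"rx":0,"ry":0,"rz":0,"grip":1},{"dx":0,"dy":0,"dz":0,"rx":0,"ry":0,"rz":0,"grip":1},{"dx":0,"dy":0,"dz":0,"rx":0,"ry":0,"rz":0,"grip":1},{"dx":0,"dy":0,"dz":0,"rx":0,"ry":0,"rz":0,"grip":1}]'; python3 go.py .5126 -.0332 .057
python3 - <<'E'
from h import *
m=manip.camera_model("wrist");f=manip.grab_frame("wrist");cv2.imwrite("pics/w3.png",f);np.save("w3.npy",np.array(m["world_from_camera"]))
for w in [[.5367,.2297,.03],[.5286,.142,.03],[.5206,.0544,.03],[.5126,-.0332,.03]]:print(proj(m,w))
E
```

```text
clock: 5.25
position: [0.5136, -0.034, 0.2073]
tool_rot: [-0.001, 0.738, 0.674, -0.001]
ft_force: [1.4, 0.1, -1.6]
finger_gap: 0.0363
gripper_force: 59.8
clock: 6.08
position: [0.5144, -0.032, 0.149]
tool_rot: [0.0, 0.738, 0.674, 0.001]
ft_force: [0.4, -0.2, -0.7]
finger_gap: 0.0363
gripper_force: 59.7
t 6.0833 pos [ 0.5144 -0.032   0.149 ] gap 0.0363 F [ 0.4 -0.2 -0.7] q7 0.0
rot [ 0.001 -0.     0.001]
delta mm [-1.4 -1.9 92. ]
[ 321.9 -263.7]
[322. -73.]
[322.1  74.8]
[322.2 192.9]
```

View pics/w3.png

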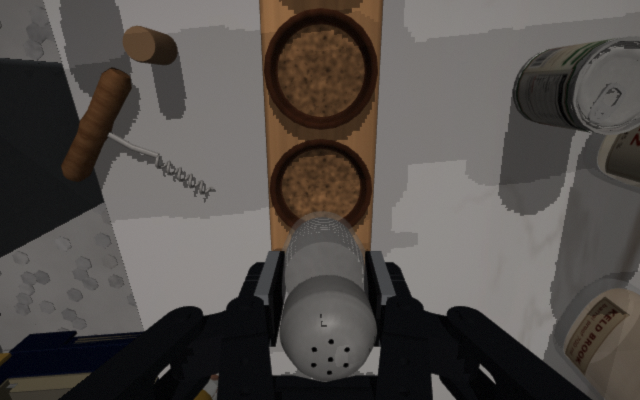

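The wrist view shows the w3 rim centred at (321,69) and w4 at (321,187), about 6 px up from the prediction. Both the wells and the shaker therefore sit slightly further towards +y, so I'll work out the offset.

Run:
```python
from h import *
m=dict(manip.camera_model("wrist"));m["world_from_camera"]=np.load("w3.npy");f=cv2.imread("pics/w3.png")
h=cv2.cvtColor(f,cv2.COLOR_BGR2HSV)
# rim dark ring: left/right/top extents in columns 262-382
k=((h[...,2]<75)&(h[...,1]>60)).astype(np.uint8);k[:, :262]=0;k[:,382:]=0;k[240:]=0
cs,_=cv2.findContours(k,cv2.RETR_EXTERNAL,cv2.CHAIN_APPROX_NONE)
for c in cs:
    if len(c)>60:
        if cv2.boundingRect(c)[1]>120: c=c[c[:,0,1]<210]
        e=cv2.fitEllipse(c);print(cv2.boundingRect(c),np.round(e[0],1),np.round(e[1],1),onz(m,*e[0],.03).round(4))
```

```text
(264, 0, 114, 231) [320.9 108.4] [109.5 238.6] [0.5176 0.0314 0.03  ]
```

Run:
```python
from h import *
m=dict(manip.camera_model("wrist"));m["world_from_camera"]=np.load("w3.npy")
for p in[(321,9),(321,130),(264,69),(378,69),(321,138),(270,187),(374,187)]:print(p,onz(m,*p,.03).round(4))
```

```text
(321, 9) [0.5237 0.096  0.03  ]
(321, 130) [0.5162 0.0159 0.03  ]
(264, 69) [0.48  0.062 0.03 ]
(378, 69) [0.5603 0.0547 0.03  ]
(321, 138) [0.5157 0.0099 0.03  ]
(270, 187) [ 0.4722 -0.0246  0.03  ]
(374, 187) [ 0.5536 -0.032   0.03  ]
```

```bash
python3 -m inch '[{"dx":0,"dy":-1.9,"dz":30,"rx":0,"ry":0,"rz":0,"grip":1},{"dx":0,"dy":0,"dz":30,"rx":0,"ry":0,"rz":0,"grip":1},{"dx":0,"dy":0,"dz":18,"rx":0,"ry":0,"rz":0,"grip":1},{"dx":0,"dy":0,"dz":6,"rx":0,"ry":0,"rz":0,"grip":1},{"dx":0,"dy":0,"dz":2,"rx":0,"ry":0,"rz":0,"grip":1},{"dx":0,"dy":0,"dz":2,"rx":0,"ry":0,"rz":0,"grip":1},{"dx":0,"dy":0,"dz":1.5,"rx":0,"ry":0,"rz":0,"grip":1},{"dx":0,"dy":0,"dz":0,"rx":0,"ry":0,"rz":0,"grip":1},{"dx":0,"dy":0,"dz":0,"rx":0,"ry":0,"rz":0,"grip":1},{"dx":0,"dy":0,"dz":0,"rx":0,"ry":0,"rz":0,"grip":1}]'; python3 go.py .5126 -.032 .057
```

```text
clock: 6.97
position: [0.5127, -0.0319, 0.0596]
tool_rot: [0.0, 0.739, 0.674, 0.001]
ft_force: [-0.4, 0.7, -0.6]
finger_gap: 0.0363
gripper_force: 59.7
t 6.9667 pos [ 0.5127 -0.0319  0.0596] gap 0.0363 F [-0.4  0.7 -0.6] q7 0.04
rot [ 0.002 -0.     0.   ]
delta mm [-0.1 -0.1  2.6]
```

```bash
python3 -m inch '[{"dx":0,"dy":0,"dz":0.7,"rx":0,"ry":0,"rz":0,"grip":1},{"dx":0,"dy":0,"dz":0.7,"rx":0,"ry":0,"rz":0,"grip":1},{"dx":0,"dy":0,"dz":0.6,"rx":0,"ry":0,"rz":0,"grip":1},{"dx":0,"dy":0,"dz":0.5,"rx":0,"ry":0,"rz":0,"grip":1},{"dx":0,"dy":0,"dz":0,"rx":0,"ry":0,"rz":0,"grip":1},{"dx":0,"dy":0,"dz":0,"rx":0,"ry":0,"rz":0,"grip":1},{"dx":0,"dy":0,"dz":0,"rx":0,"ry":0,"rz":0,"grip":1},{"dx":0,"dy":0,"dz":0,"rx":0,"ry":0,"rz":0,"grip":1},{"dx":0,"dy":0,"dz":0,"rx":0,"ry":0,"rz":0,"grip":1},{"dx":0,"dy":0,"dz":0,"rx":0,"ry":0,"rz":0,"grip":1}]'; python3 go.py .5126 -.032 .057
```

```text
clock: 7.8
position: [0.5124, -0.0319, 0.0574]
tool_rot: [0.0, 0.739, 0.674, 0.0]
ft_force: [-3.3, -0.2, 10.1]
finger_gap: 0.0362
gripper_force: 61.6
t 7.8 pos [ 0.5124 -0.0319  0.0574] gap 0.0362 F [-3.3 -0.2 10.1] q7 0.04
rot [ 0.001 -0.     0.   ]
delta mm [-0.1  0.2  0.4]
```

```bash
python3 -m inch '[{"dx":0,"dy":0,"dz":0,"rx":0,"ry":0,"rz":0,"grip":0},{"dx":0,"dy":0,"dz":0,"rx":0,"ry":0,"rz":0,"grip":-0.3},{"dx":0,"dy":0,"dz":0,"rx":0,"ry":0,"rz":0,"grip":-1},{"dx":0,"dy":0,"dz":0,"rx":0,"ry":0,"rz":0,"grip":-1},{"dx":0,"dy":0,"dz":0,"rx":0,"ry":0,"rz":0,"grip":-1},{"dx":0,"dy":0,"dz":0,"rx":0,"ry":0,"rz":0,"grip":-1},{"dx":0,"dy":0,"dz":-20,"rx":0,"ry":0,"rz":0,"grip":-1},{"dx":0,"dy":0,"dz":-40,"rx":0,"ry":0,"rz":0,"grip":-1},{"dx":0,"dy":0,"dz":-40,"rx":0,"ry":0,"rz":0,"grip":-1},{"dx":0,"dy":0,"dz":-40,"rx":0,"ry":0,"rz":0,"grip":-1}]' ; python3 -m inch '[{"dx":0,"dy":0,"dz":0,"rx":0,"ry":0,"rz":0,"grip":-1},{"dx":-37,"dy":-13,"dz":0,"rx":0,"ry":0,"rz":0,"grip":-1},{"dx":-37,"dy":-13,"dz":0,"rx":0,"ry":0,"rz":0,"grip":-1},{"dx":-37,"dy":-13,"dz":0,"rx":0,"ry":0,"rz":0,"grip":-1},{"dx":-37,"dy":-13,"dz":0,"rx":0,"ry":0,"rz":0,"grip":-1},{"dx":-37,"dy":-13,"dz":0,"rx":0,"ry":0,"rz":0,"grip":-1},{"dx":-37,"dy":-13,"dz":0,"rx":0,"ry":0,"rz":0,"grip":-1},{"dx":-37,"dy":-13,"dz":0,"rx":0,"ry":0,"rz":0,"grip":-1},{"dx":-37,"dy":-13,"dz":0,"rx":0,"ry":0,"rz":0,"grip":-1},{"dx":0,"dy":0,"dz":0,"rx":0,"ry":0,"rz":0,"grip":-1}]'; python3 go.py .381 -.317 .076;python3 - <<'E'
from h import *
m=manip.camera_model("wrist");f=manip.grab_frame("wrist");t=manip.grab_frame("top")
cv2.imwrite("pics/w4.png",np.hstack([f[:,200:440],cv2.resize(t[140:240,220:370],(560,400))[:, :560]]))
print(proj(m,[.381,-.317,.120]),proj(m,[.381,-.317,.0]))
r=t[150:200,320:370].astype(int);
E
```

```text
clock: 8.63
position: [0.5113, -0.0321, 0.1974]
tool_rot: [-0.0, 0.739, 0.674, -0.001]
ft_force: [0.3, 0.9, 0.2]
finger_gap: 0.0855
gripper_force: 0.0
clock: 9.47
position: [0.3768, -0.3254, 0.1969]
tool_rot: [0.002, 0.742, 0.67, -0.002]
ft_force: [0.0, -0.1, -0.1]
finger_gap: 0.0855
gripper_force: 0.0
t 9.4667 pos [ 0.3768 -0.3254  0.1969] gap 0.0855 F [ 0.  -0.1 -0.1] q7 0.67
rot [-0.     0.005 -0.011]
delta mm [  9.3   3.3 120.9]
[329.7 196.7] [327.9 158.8]
```

View pics/w4.png

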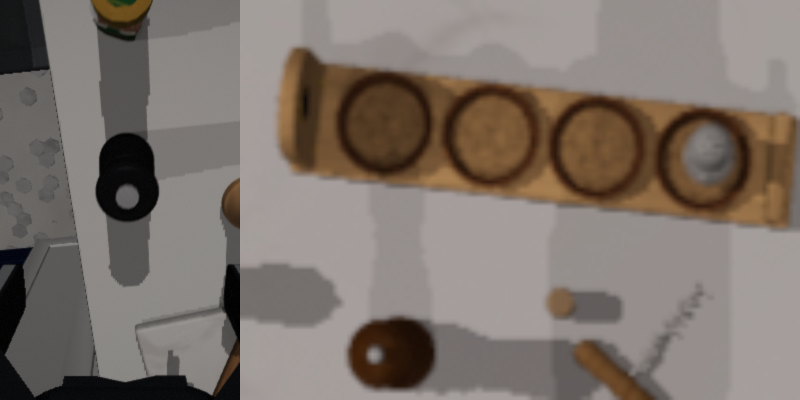

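The salt stands centred in w4, at crop (708,155). The black mill's knob at (327,196) matches the prediction of (330,197). I'll grasp the black mill.

```bash
python3 -m inch '[{"dx":9,"dy":2.5,"dz":0,"rx":0,"ry":0.005,"rz":-0.011,"grip":-1},{"dx":0,"dy":0,"dz":30,"rx":0,"ry":0,"rz":0,"grip":-1},{"dx":0,"dy":0,"dz":35,"rx":0,"ry":0,"rz":0,"grip":-1},{"dx":0,"dy":0,"dz":30,"rx":0,"ry":0,"rz":0,"grip":-1},{"dx":0,"dy":0,"dz":18,"rx":0,"ry":0,"rz":0,"grip":-1},{"dx":0,"dy":0,"dz":8,"rx":0,"ry":0,"rz":0,"grip":-1},{"dx":0,"dy":0,"dz":0,"rx":0,"ry":0,"rz":0,"grip":-1},{"dx":0,"dy":0,"dz":0,"rx":0,"ry":0,"rz":0,"grip":-1},{"dx":0,"dy":0,"dz":0,"rx":0,"ry":0,"rz":0,"grip":0},{"dx":0,"dy":0,"dz":0,"rx":0,"ry":0,"rz":0,"grip":0}]'; python3 go.py .380 -.3165 .076; python3 -m inch '[{"dx":0,"dy":0,"dz":0,"rx":0,"ry":0,"rz":0,"grip":1},{"dx":0,"dy":0,"dz":0,"rx":0,"ry":0,"rz":0,"grip":1},{"dx":0,"dy":0,"dz":0,"rx":0,"ry":0,"rz":0,"grip":1},{"dx":0,"dy":0,"dz":0,"rx":0,"ry":0,"rz":0,"grip":1},{"dx":0,"dy":0,"dz":0,"rx":0,"ry":0,"rz":0,"grip":1},{"dx":0,"dy":0,"dz":0,"rx":0,"ry":0,"rz":0,"grip":1},{"dx":0,"dy":0,"dz":0,"rx":0,"ry":0,"rz":0,"grip":1},{"dx":0,"dy":0,"dz":0,"rx":0,"ry":0,"rz":0,"grip":1},{"dx":0,"dy":0,"dz":0,"rx":0,"ry":0,"rz":0,"grip":1},{"dx":0,"dy":0,"dz":0,"rx":0,"ry":0,"rz":0,"grip":1}]' ; python3 go.py .3806 -.3165 .076
```

```text
clock: 10.4
position: [0.3863, -0.3083, 0.0768]
tool_rot: [-0.0, 0.735, 0.679, 0.002]
ft_force: [0.2, 0.5, 0.1]
finger_gap: 0.0637
gripper_force: 0.0
t 10.4 pos [ 0.3863 -0.3083  0.0768] gap 0.0637 F [0.2 0.5 0.1] q7 0.77
rot [ 0.003 -0.004  0.012]
delta mm [-8.7 -5.7  0.7]
clock: 11.23
position: [0.3852, -0.3086, 0.0766]
tool_rot: [-0.001, 0.735, 0.678, 0.002]
ft_force: [-2.2, 0.4, 6.5]
finger_gap: 0.0426
gripper_force: 59.4
t 11.2333 pos [ 0.3852 -0.3086  0.0766] gap 0.0426 F [-2.2  0.4  6.5] q7 0.77
rot [ 0.001 -0.004  0.011]
delta mm [-8.2 -4.   0.5]
```

The grip is about 8 mm off centre, because the pose I measured hadn't settled yet. I'll open, re-centre and grip again.

```bash
python3 -m inch '[{"dx":0,"dy":0,"dz":0,"rx":0,"ry":0,"rz":0,"grip":0},{"dx":0,"dy":0,"dz":0,"rx":0,"ry":0,"rz":0,"grip":-0.5},{"dx":0,"dy":0,"dz":0,"rx":0,"ry":0,"rz":0,"grip":-0.5},{"dx":0,"dy":0,"dz":0,"rx":0,"ry":0,"rz":0,"grip":-0.5},{"dx":-4,"dy":-1,"dz":0,"rx":0,"ry":-0.004,"rz":0.011,"grip":-0.5},{"dx":-4,"dy":0,"dz":0,"rx":0,"ry":0,"rz":0,"grip":-0.5},{"dx":0,"dy":0,"dz":0,"rx":0,"ry":0,"rz":0,"grip":-0.5},{"dx":0,"dy":0,"dz":0,"rx":0,"ry":0,"rz":0,"grip":-0.5},{"dx":0,"dy":0,"dz":0,"rx":0,"ry":0,"rz":0,"grip":-0.5},{"dx":0,"dy":0,"dz":0,"rx":0,"ry":0,"rz":0,"grip":-0.5}]';  python3 -m inch '[{"dx":0,"dy":0,"dz":0,"rx":0,"ry":0,"rz":0,"grip":1},{"dx":0,"dy":0,"dz":0,"rx":0,"ry":0,"rz":0,"grip":1},{"dx":0,"dy":0,"dz":0,"rx":0,"ry":0,"rz":0,"grip":1},{"dx":0,"dy":0,"dz":0,"rx":0,"ry":0,"rz":0,"grip":1},{"dx":0,"dy":0,"dz":0,"rx":0,"ry":0,"rz":0,"grip":1},{"dx":0,"dy":0,"dz":0,"rx":0,"ry":0,"rz":0,"grip":1},{"dx":0,"dy":0,"dz":0,"rx":0,"ry":0,"rz":0,"grip":1},{"dx":0,"dy":0,"dz":0,"rx":0,"ry":0,"rz":0,"grip":1},{"dx":0,"dy":0,"dz":0,"rx":0,"ry":0,"rz":0,"grip":1},{"dx":0,"dy":0,"dz":0,"rx":0,"ry":0,"rz":0,"grip":1}]' ; python3 go.py .3806 -.3165 .076
```

```text
clock: 12.07
position: [0.3833, -0.3157, 0.0752]
tool_rot: [-0.0, 0.739, 0.674, 0.0]
ft_force: [-0.5, 0.9, -0.2]
finger_gap: 0.0643
gripper_force: 0.0
clock: 12.9
position: [0.3831, -0.3158, 0.0754]
tool_rot: [-0.0, 0.739, 0.674, 0.0]
ft_force: [-2.5, 0.6, 5.5]
finger_gap: 0.043
gripper_force: 60.5
t 12.9 pos [ 0.3831 -0.3158  0.0754] gap 0.043 F [-2.5  0.6  5.5] q7 0.77
rot [-0.    -0.001  0.   ]
delta mm [-0.9 -2.5 -0.6]
```

```bash
python3 -m inch '[{"dx":0,"dy":0,"dz":-10,"rx":0,"ry":0,"rz":0,"grip":1},{"dx":0,"dy":0,"dz":-30,"rx":0,"ry":0,"rz":0,"grip":1},{"dx":0,"dy":0,"dz":-40,"rx":0,"ry":0,"rz":0,"grip":1},{"dx":0,"dy":0,"dz":-40,"rx":0,"ry":0,"rz":0,"grip":1},{"dx":0,"dy":0,"dz":-30,"rx":0,"ry":0,"rz":0,"grip":1},{"dx":20,"dy":5,"dz":0,"rx":0,"ry":0,"rz":0,"grip":1},{"dx":36,"dy":10,"dz":0,"rx":0,"ry":0,"rz":0,"grip":1},{"dx":36,"dy":10,"dz":0,"rx":0,"ry":0,"rz":0,"grip":1},{"dx":36,"dy":10,"dz":0,"rx":0,"ry":0,"rz":0,"grip":1},{"dx":36,"dy":10,"dz":0,"rx":0,"ry":0,"rz":0,"grip":1}]';python3 -m inch '[{"dx":36,"dy":10,"dz":0,"rx":0,"ry":0,"rz":0,"grip":1},{"dx":36,"dy":10,"dz":0,"rx":0,"ry":0,"rz":0,"grip":1},{"dx":36,"dy":10,"dz":0,"rx":0,"ry":0,"rz":0,"grip":1},{"dx":36,"dy":10,"dz":0,"rx":0,"ry":0,"rz":0,"grip":1},{"dx":36,"dy":10,"dz":0,"rx":0,"ry":0,"rz":0,"grip":1},{"dx":26,"dy":7,"dz":0,"rx":0,"ry":0,"rz":0,"grip":1},{"dx":12,"dy":2,"dz":0,"rx":0,"ry":0,"rz":0,"grip":1},{"dx":0,"dy":0,"dz":0,"rx":0,"ry":0,"rz":0,"grip":1},{"dx":0,"dy":0,"dz":0,"rx":0,"ry":0,"rz":0,"grip":1},{"dx":0,"dy":0,"dz":0,"rx":0,"ry":0,"rz":0,"grip":1}]'; python3 -m inch '[{"dx":0,"dy":0,"dz":20,"rx":0,"ry":0,"rz":0,"grip":1},{"dx":0,"dy":0,"dz":30,"rx":0,"ry":0,"rz":0,"grip":1},{"dx":0,"dy":0,"dz":20,"rx":0,"ry":0,"rz":0,"grip":1},{"dx":0,"dy":0,"dz":0,"rx":0,"ry":0,"rz":0,"grip":1},{"dx":0,"dy":0,"dz":0,"rx":0,"ry":0,"rz":0,"grip":1},{"dx":0,"dy":0,"dz":0,"rx":0,"ry":0,"rz":0,"grip":1},{"dx":0,"dy":0,"dz":0,"rx":0,"ry":0,"rz":0,"grip":1},{"dx":0,"dy":0,"dz":0,"rx":0,"ry":0,"rz":0,"grip":1},{"dx":0,"dy":0,"dz":0,"rx":0,"ry":0,"rz":0,"grip":1},{"dx":0,"dy":0,"dz":0,"rx":0,"ry":0,"rz":0,"grip":1}]'; python3 go.py .520 .0555 .0974;python3 - <<'E'
from h import *
m=manip.camera_model("wrist");f=manip.grab_frame("wrist");p=manip.get_obs()["position"]
cv2.imwrite("pics/w5.png",f)
print(p,proj(m,[p[0],p[1],p[2]-.0754]),proj(m,[p[0],p[1],p[2]-.0754+.12]),[proj(m,w) for w in [[.520,.0555,.03],[.528,.143,.03],[.536,.231,.03]]])
E
```

```text
clock: 13.73
position: [0.4433, -0.1551, 0.226]
tool_rot: [-0.0, 0.739, 0.674, 0.001]
ft_force: [1.2, 0.0, -1.4]
finger_gap: 0.0428
gripper_force: 61.3
clock: 14.57
position: [0.521, 0.053, 0.2255]
tool_rot: [-0.0, 0.739, 0.673, -0.0]
ft_force: [-0.5, -0.6, -1.2]
finger_gap: 0.0429
gripper_force: 61.3
clock: 15.4
position: [0.5221, 0.0552, 0.1565]
tool_rot: [0.0, 0.738, 0.674, 0.001]
ft_force: [-0.2, -0.3, -1.4]
finger_gap: 0.0429
gripper_force: 61.4
t 15.4 pos [0.5221 0.0552 0.1565] gap 0.0429 F [-0.2 -0.3 -1.4] q7 -0.19
rot [ 0.001 -0.001  0.   ]
delta mm [ 0.  -2.2 59.1]
[0.52187423 0.05516561 0.15620874] [324.2 210.4] [324.6 331.6] [array([321.8, 188.6]), array([321.7,  73.2]), array([321.4, -71.1])]
```

View pics/w5.png

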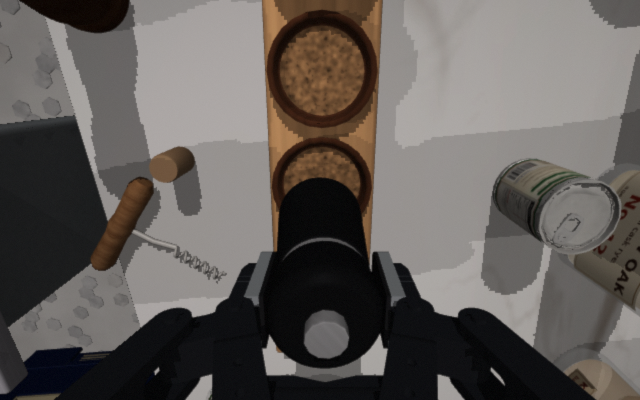

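Run:
```python
from h import *
m=manip.camera_model("wrist");p=manip.get_obs()["position"]
for q in[(321,10),(321,129),(265,70),(378,70),(321,137)]:print(q,onz(m,*q,.03).round(4))
print("knob",onz(m,326,333,p[2]-.0754+.12))
# measured black foot lower edge: topmost pixel of the mill
print("foot far edge",onz(m,321,178,p[2]-.0754))
```

```text
(321, 10) [0.5311 0.1841 0.03  ]
(321, 129) [0.5236 0.103  0.03  ]
(265, 70) [0.4869 0.1489 0.03  ]
(378, 70) [0.5688 0.1415 0.03  ]
(321, 137) [0.523  0.0969 0.03  ]
knob [0.52217671 0.05472358 0.20080874]
foot far edge [0.52162171 0.07778582 0.08080874]
```

```bash
python3 -m inch '[{"dx":1,"dy":-2,"dz":10,"rx":0,"ry":0,"rz":0,"grip":1},{"dx":0,"dy":0,"dz":18,"rx":0,"ry":0,"rz":0,"grip":1},{"dx":0,"dy":0,"dz":16,"rx":0,"ry":0,"rz":0,"grip":1},{"dx":0,"dy":0,"dz":8,"rx":0,"ry":0,"rz":0,"grip":1},{"dx":0,"dy":0,"dz":3,"rx":0,"ry":0,"rz":0,"grip":1},{"dx":0,"dy":0,"dz":1,"rx":0,"ry":0,"rz":0,"grip":1},{"dx":0,"dy":0,"dz":0,"rx":0,"ry":0,"rz":0,"grip":1},{"dx":0,"dy":0,"dz":0,"rx":0,"ry":0,"rz":0,"grip":1},{"dx":0,"dy":0,"dz":0,"rx":0,"ry":0,"rz":0,"grip":1},{"dx":0,"dy":0,"dz":0,"rx":0,"ry":0,"rz":0,"grip":1}]'; python3 go.py .520 .056 .0974
```

```text
clock: 16.28
position: [0.5202, 0.0564, 0.1003]
tool_rot: [-0.0, 0.739, 0.674, 0.001]
ft_force: [-0.6, -0.7, -0.6]
finger_gap: 0.0425
gripper_force: 61.4
t 16.2833 pos [0.5202 0.0564 0.1003] gap 0.0425 F [-0.6 -0.7 -0.6] q7 -0.18
rot [ 0.001 -0.001  0.   ]
delta mm [-0.4 -0.2  2.9]
```

```bash
python3 -m inch '[{"dx":0,"dy":0,"dz":1,"rx":0,"ry":0,"rz":0,"grip":1},{"dx":0,"dy":0,"dz":0.7,"rx":0,"ry":0,"rz":0,"grip":1},{"dx":0,"dy":0,"dz":0.6,"rx":0,"ry":0,"rz":0,"grip":1},{"dx":0,"dy":0,"dz":0.5,"rx":0,"ry":0,"rz":0,"grip":1},{"dx":0,"dy":0,"dz":0,"rx":0,"ry":0,"rz":0,"grip":1},{"dx":0,"dy":0,"dz":0,"rx":0,"ry":0,"rz":0,"grip":1},{"dx":0,"dy":0,"dz":0,"rx":0,"ry":0,"rz":0,"grip":1},{"dx":0,"dy":0,"dz":0,"rx":0,"ry":0,"rz":0,"grip":1},{"dx":0,"dy":0,"dz":0,"rx":0,"ry":0,"rz":0,"grip":1},{"dx":0,"dy":0,"dz":0,"rx":0,"ry":0,"rz":0,"grip":1}]'; python3 go.py .520 .056 .0974
```

```text
clock: 17.12
position: [0.5198, 0.0564, 0.0974]
tool_rot: [-0.0, 0.739, 0.674, 0.001]
ft_force: [-2.4, 0.2, 5.1]
finger_gap: 0.0429
gripper_force: 62.1
t 17.1167 pos [0.5198 0.0564 0.0974] gap 0.0429 F [-2.4  0.2  5.1] q7 -0.17
rot [ 0.    -0.001  0.   ]
delta mm [-0.4  0.3  0. ]
```

```bash
python3 -m inch '[{"dx":0,"dy":0,"dz":0,"rx":0,"ry":0,"rz":0,"grip":-0.1},{"dx":0,"dy":0,"dz":0,"rx":0,"ry":0,"rz":0,"grip":-0.4},{"dx":0,"dy":0,"dz":0,"rx":0,"ry":0,"rz":0,"grip":-1},{"dx":0,"dy":0,"dz":0,"rx":0,"ry":0,"rz":0,"grip":-1},{"dx":0,"dy":0,"dz":0,"rx":0,"ry":0,"rz":0,"grip":-1},{"dx":0,"dy":0,"dz":0,"rx":0,"ry":0,"rz":0,"grip":-1},{"dx":0,"dy":0,"dz":-20,"rx":0,"ry":0,"rz":0,"grip":-1},{"dx":0,"dy":0,"dz":-40,"rx":0,"ry":0,"rz":0,"grip":-1},{"dx":0,"dy":0,"dz":-40,"rx":0,"ry":0,"rz":0,"grip":-1},{"dx":0,"dy":0,"dz":-12,"rx":0,"ry":0,"rz":0,"grip":-1}]' ; python3 -m inch '[{"dx":25,"dy":-29,"dz":0,"rx":0,"ry":0,"rz":0,"grip":-1},{"dx":25,"dy":-29,"dz":0,"rx":0,"ry":0,"rz":0,"grip":-1},{"dx":25,"dy":-29,"dz":0,"rx":0,"ry":0,"rz":0,"grip":-1},{"dx":25,"dy":-29,"dz":0,"rx":0,"ry":0,"rz":0,"grip":-1},{"dx":24,"dy":-29,"dz":0,"rx":0,"ry":0,"rz":0,"grip":-1},{"dx":15,"dy":-20,"dz":0,"rx":0,"ry":0,"rz":0,"grip":-1},{"dx":9,"dy":-11,"dz":0,"rx":0,"ry":0,"rz":0,"grip":-1},{"dx":0,"dy":0,"dz":0,"rx":0,"ry":0,"rz":0,"grip":-1},{"dx":0,"dy":0,"dz":0,"rx":0,"ry":0,"rz":0,"grip":-1},{"dx":0,"dy":0,"dz":0,"rx":0,"ry":0,"rz":0,"grip":-1}]';python3 -m inch '[{"dx":0,"dy":0,"dz":0,"rx":0,"ry":0,"rz":0,"grip":-1},{"dx":0,"dy":0,"dz":0,"rx":0,"ry":0,"rz":0,"grip":-1},{"dx":0,"dy":0,"dz":0,"rx":0,"ry":0,"rz":0,"grip":-1},{"dx":0,"dy":0,"dz":0,"rx":0,"ry":0,"rz":0,"grip":-1},{"dx":0,"dy":0,"dz":0,"rx":0,"ry":0,"rz":0,"grip":-1},{"dx":0,"dy":0,"dz":0,"rx":0,"ry":0,"rz":0,"grip":-1},{"dx":0,"dy":0,"dz":0,"rx":0,"ry":0,"rz":0,"grip":-1},{"dx":0,"dy":0,"dz":0,"rx":0,"ry":0,"rz":0,"grip":-1},{"dx":0,"dy":0,"dz":0,"rx":0,"ry":0,"rz":0,"grip":-1},{"dx":0,"dy":0,"dz":0,"rx":0,"ry":0,"rz":0,"grip":-1}]'; python3 go.py .358 .220 .100;python3 - <<'E'
from h import *
m=manip.camera_model("wrist");f=manip.grab_frame("wrist");t=manip.grab_frame("top")
cv2.imwrite("pics/w6.png",np.hstack([f[:,200:440],cv2.resize(t[140:240,220:370],(560,400))]))
print(proj(m,[.358,.220,.15]),proj(m,[.358,.22,.0])); np.save("w6.npy",m["world_from_camera"])
E
```

```text
clock: 17.95
position: [0.5228, 0.0564, 0.2144]
tool_rot: [0.002, 0.739, 0.674, 0.004]
ft_force: [1.1, -0.0, 0.2]
finger_gap: 0.0857
gripper_force: 0.0
clock: 18.78
position: [0.3585, 0.219, 0.2091]
tool_rot: [-0.0, 0.739, 0.674, 0.001]
ft_force: [0.2, 0.1, -0.4]
finger_gap: 0.0852
gripper_force: 0.0
clock: 19.62
position: [0.3578, 0.2196, 0.209]
tool_rot: [-0.0, 0.738, 0.674, 0.0]
ft_force: [-0.5, -0.6, 0.2]
finger_gap: 0.0856
gripper_force: 0.0
t 19.6167 pos [0.3578 0.2196 0.209 ] gap 0.0856 F [-0.5 -0.6  0.2] q7 -0.71
rot [ 0.    -0.001  0.   ]
delta mm [3.00e-01 1.00e-01 1.09e+02]
[324.9 218.9] [324.7 165.5]
```

View pics/w6.png

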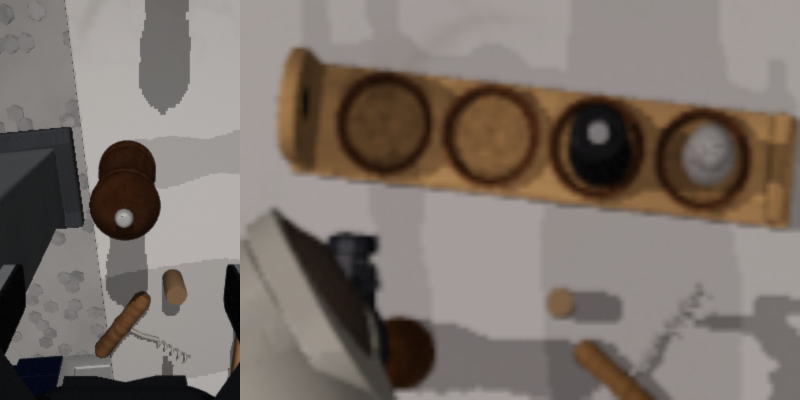

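Black stands upright in w3. The walnut's knob is at (324,216), within 2 mm of the prediction, so I'll grasp it.

```bash
python3 -m inch '[{"dx":1.5,"dy":0,"dz":10,"rx":0,"ry":0,"rz":0,"grip":-1},{"dx":0,"dy":0,"dz":30,"rx":0,"ry":0,"rz":0,"grip":-1},{"dx":0,"dy":0,"dz":35,"rx":0,"ry":0,"rz":0,"grip":-1},{"dx":0,"dy":0,"dz":22,"rx":0,"ry":0,"rz":0,"grip":-1},{"dx":0,"dy":0,"dz":12,"rx":0,"ry":0,"rz":0,"grip":-1},{"dx":0,"dy":0,"dz":0,"rx":0,"ry":0,"rz":0,"grip":-1},{"dx":0,"dy":0,"dz":0,"rx":0,"ry":0,"rz":0,"grip":-1},{"dx":0,"dy":0,"dz":0,"rx":0,"ry":0,"rz":0,"grip":-1},{"dx":0,"dy":0,"dz":0,"rx":0,"ry":0,"rz":0,"grip":-0.3},{"dx":0,"dy":0,"dz":0,"rx":0,"ry":0,"rz":0,"grip":-0.3}]'; python3 -m inch '[{"dx":0,"dy":0,"dz":0,"rx":0,"ry":0,"rz":0,"grip":0},{"dx":0,"dy":0,"dz":0,"rx":0,"ry":0,"rz":0,"grip":1},{"dx":0,"dy":0,"dz":0,"rx":0,"ry":0,"rz":0,"grip":1},{"dx":0,"dy":0,"dz":0,"rx":0,"ry":0,"rz":0,"grip":1},{"dx":0,"dy":0,"dz":0,"rx":0,"ry":0,"rz":0,"grip":1},{"dx":0,"dy":0,"dz":0,"rx":0,"ry":0,"rz":0,"grip":1},{"dx":0,"dy":0,"dz":0,"rx":0,"ry":0,"rz":0,"grip":1},{"dx":0,"dy":0,"dz":0,"rx":0,"ry":0,"rz":0,"grip":1},{"dx":0,"dy":0,"dz":0,"rx":0,"ry":0,"rz":0,"grip":1},{"dx":0,"dy":0,"dz":0,"rx":0,"ry":0,"rz":0,"grip":1}]' ; python3 go.py .358 .2215 .100
```

```text
clock: 20.55
position: [0.3588, 0.2217, 0.101]
tool_rot: [-0.0, 0.739, 0.674, 0.002]
ft_force: [-0.1, 0.5, 0.6]
finger_gap: 0.0637
gripper_force: 0.0
clock: 21.38
position: [0.3588, 0.2218, 0.1014]
tool_rot: [-0.0, 0.738, 0.674, 0.002]
ft_force: [-1.5, -1.5, 10.1]
finger_gap: 0.0464
gripper_force: 59.9
t 21.3833 pos [0.3588 0.2218 0.1014] gap 0.0464 F [-1.5 -1.5 10.1] q7 -0.71
rot [ 0.002 -0.003  0.   ]
delta mm [-0.4 -0.8  1.4]
```

```bash
python3 -m inch '[{"dx":0,"dy":0,"dz":-8,"rx":0,"ry":0,"rz":0,"grip":1},{"dx":0,"dy":0,"dz":-22,"rx":0,"ry":0,"rz":0,"grip":1},{"dx":0,"dy":0,"dz":-35,"rx":0,"ry":0,"rz":0,"grip":1},{"dx":0,"dy":0,"dz":-35,"rx":0,"ry":0,"rz":0,"grip":1},{"dx":0,"dy":0,"dz":-30,"rx":0,"ry":0,"rz":0,"grip":1},{"dx":0,"dy":0,"dz":-20,"rx":0,"ry":0,"rz":0,"grip":1},{"dx":-5,"dy":15,"dz":0,"rx":0,"ry":0,"rz":0,"grip":1},{"dx":-9,"dy":25,"dz":0,"rx":0,"ry":0,"rz":0,"grip":1},{"dx":-12,"dy":34,"dz":0,"rx":0,"ry":0,"rz":0,"grip":1},{"dx":-12,"dy":34,"dz":0,"rx":0,"ry":0,"rz":0,"grip":1}]';python3 -m inch '[{"dx":-11,"dy":30,"dz":0,"rx":0,"ry":0,"rz":0,"grip":1},{"dx":-8,"dy":22,"dz":0,"rx":0,"ry":0,"rz":0,"grip":1},{"dx":-5,"dy":13,"dz":0,"rx":0,"ry":0,"rz":0,"grip":1},{"dx":0,"dy":2,"dz":10,"rx":0,"ry":0,"rz":0,"grip":1},{"dx":0,"dy":0,"dz":25,"rx":0,"ry":0,"rz":0,"grip":1},{"dx":0,"dy":0,"dz":25,"rx":0,"ry":0,"rz":0,"grip":1},{"dx":0,"dy":0,"dz":10,"rx":0,"ry":0,"rz":0,"grip":1},{"dx":0,"dy":0,"dz":0,"rx":0,"ry":0,"rz":0,"grip":1},{"dx":0,"dy":0,"dz":0,"rx":0,"ry":0,"rz":0,"grip":1},{"dx":0,"dy":0,"dz":0,"rx":0,"ry":0,"rz":0,"grip":1}]'; python3 -m inch '[{"dx":0,"dy":0,"dz":0,"rx":0,"ry":0,"rz":0,"grip":1},{"dx":0,"dy":0,"dz":0,"rx":0,"ry":0,"rz":0,"grip":1},{"dx":0,"dy":0,"dz":0,"rx":0,"ry":0,"rz":0,"grip":1},{"dx":0,"dy":0,"dz":0,"rx":0,"ry":0,"rz":0,"grip":1},{"dx":0,"dy":0,"dz":0,"rx":0,"ry":0,"rz":0,"grip":1},{"dx":0,"dy":0,"dz":0,"rx":0,"ry":0,"rz":0,"grip":1},{"dx":0,"dy":0,"dz":0,"rx":0,"ry":0,"rz":0,"grip":1},{"dx":0,"dy":0,"dz":0,"rx":0,"ry":0,"rz":0,"grip":1},{"dx":0,"dy":0,"dz":0,"rx":0,"ry":0,"rz":0,"grip":1},{"dx":0,"dy":0,"dz":0,"rx":0,"ry":0,"rz":0,"grip":1}]'; python3 go.py .528 .1435 .1234;python3 - <<'E'
from h import *
m=manip.camera_model("wrist");f=manip.grab_frame("wrist");p=manip.get_obs()["position"]
cv2.imwrite("pics/w7.png",f);z=p[2]-.1014
print("foot c/far/l/r",[proj(m,[p[0]+a,p[1]+b,z+.003]).tolist() for a,b in((0,0),(0,.029),(-.029,0),(.029,0))],"knob",proj(m,[p[0],p[1],z+.15]),[proj(m,w) for w in [[.528,.1435,.03],[.536,.231,.03]]])
E
```

```text
clock: 22.22
position: [0.4625, 0.1731, 0.2508]
tool_rot: [-0.0, 0.738, 0.675, 0.001]
ft_force: [0.1, 0.2, -1.9]
finger_gap: 0.0464
gripper_force: 62.1
clock: 23.05
position: [0.527, 0.1442, 0.1812]
tool_rot: [-0.0, 0.738, 0.675, 0.001]
ft_force: [0.2, -0.3, -2.2]
finger_gap: 0.0468
gripper_force: 62.2
clock: 23.88
position: [0.5266, 0.1434, 0.1799]
tool_rot: [-0.0, 0.739, 0.674, 0.0]
ft_force: [-0.5, -0.7, -1.4]
finger_gap: 0.0464
gripper_force: 62.2
t 23.8833 pos [0.5266 0.1434 0.1799] gap 0.0464 F [-0.5 -0.7 -1.4] q7 -0.36
rot [-0.    -0.001  0.   ]
delta mm [ 0.1  1.4 56.5]
foot c/far/l/r [[324.6, 199.7], [320.9, 160.9], [285.3, 203.1], [364.2, 196.3]] knob [324.9 340.4] [array([326.2, 180.8]), array([326.5,  73.9])]
```

View pics/w7.png

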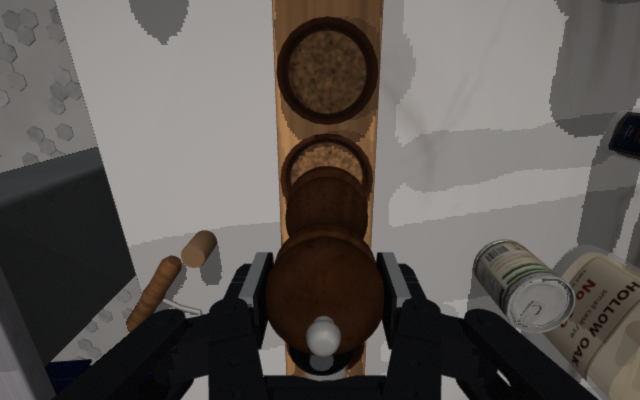

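Run:
```python
from h import *
m=manip.camera_model("wrist");p=manip.get_obs()["position"];z=p[2]-.1014
for q in[(328,16),(328,126),(278,71),(379,71),(328,134),(282,180),(372,180)]:print(q,onz(m,*q,.03).round(4))
print("foot l/r",onz(m,286,203,z+.006).round(4),onz(m,368,200,z+.006).round(4),"far",[onz(m,323,167,z+h).round(4).tolist() for h in(.003,.008)],p)
```

```text
(328, 16) [0.5408 0.272  0.03  ]
(328, 126) [0.5337 0.1903 0.03  ]
(278, 71) [0.4979 0.2367 0.03  ]
(379, 71) [0.5776 0.2294 0.03  ]
(328, 134) [0.5331 0.1838 0.03  ]
(282, 180) [0.4896 0.1477 0.03  ]
(372, 180) [0.5679 0.1406 0.03  ]
foot l/r [0.4985 0.1444 0.0845] [0.5579 0.1413 0.0845] far [[0.5276, 0.1679, 0.0815], [0.5278, 0.169, 0.0865]] [0.52657409 0.14339637 0.17987399]
```

```bash
python3 -m inch '[{"dx":1,"dy":0.5,"dz":10,"rx":0,"ry":0,"rz":0,"grip":1},{"dx":0,"dy":0,"dz":18,"rx":0,"ry":0,"rz":0,"grip":1},{"dx":0,"dy":0,"dz":14,"rx":0,"ry":0,"rz":0,"grip":1},{"dx":0,"dy":0,"dz":7,"rx":0,"ry":0,"rz":0,"grip":1},{"dx":0,"dy":0,"dz":3,"rx":0,"ry":0,"rz":0,"grip":1},{"dx":0,"dy":0,"dz":1,"rx":0,"ry":0,"rz":0,"grip":1},{"dx":0,"dy":0,"dz":0,"rx":0,"ry":0,"rz":0,"grip":1},{"dx":0,"dy":0,"dz":0,"rx":0,"ry":0,"rz":0,"grip":1},{"dx":0,"dy":0,"dz":0,"rx":0,"ry":0,"rz":0,"grip":1},{"dx":0,"dy":0,"dz":0,"rx":0,"ry":0,"rz":0,"grip":1}]'; python3 go.py .5276 .144 .1234
```

```text
clock: 24.77
position: [0.5277, 0.1446, 0.1276]
tool_rot: [-0.0, 0.739, 0.674, 0.001]
ft_force: [0.3, -0.1, -2.4]
finger_gap: 0.0466
gripper_force: 62.2
t 24.7667 pos [0.5277 0.1446 0.1276] gap 0.0466 F [ 0.3 -0.1 -2.4] q7 -0.35
rot [ 0.001 -0.002  0.   ]
delta mm [-0.6 -0.1  4.2]
```

```bash
python3 -m inch '[{"dx":0,"dy":0,"dz":1,"rx":0,"ry":0,"rz":0,"grip":1},{"dx":0,"dy":0,"dz":1,"rx":0,"ry":0,"rz":0,"grip":1},{"dx":0,"dy":0,"dz":0.7,"rx":0,"ry":0,"rz":0,"grip":1},{"dx":0,"dy":0,"dz":0.7,"rx":0,"ry":0,"rz":0,"grip":1},{"dx":0,"dy":0,"dz":0.5,"rx":0,"ry":0,"rz":0,"grip":1},{"dx":0,"dy":0,"dz":0.3,"rx":0,"ry":0,"rz":0,"grip":1},{"dx":0,"dy":0,"dz":0,"rx":0,"ry":0,"rz":0,"grip":1},{"dx":0,"dy":0,"dz":0,"rx":0,"ry":0,"rz":0,"grip":1},{"dx":0,"dy":0,"dz":0,"rx":0,"ry":0,"rz":0,"grip":1},{"dx":0,"dy":0,"dz":0,"rx":0,"ry":0,"rz":0,"grip":1}]'; python3 go.py .5276 .144 .1234
```

```text
clock: 25.6
position: [0.5274, 0.1446, 0.1235]
tool_rot: [-0.0, 0.739, 0.674, 0.001]
ft_force: [-2.1, -0.0, 4.3]
finger_gap: 0.0465
gripper_force: 62.8
t 25.6 pos [0.5274 0.1446 0.1235] gap 0.0465 F [-2.1 -0.   4.3] q7 -0.35
rot [ 0.    -0.001  0.   ]
delta mm [-0.6  0.3  0.1]
```

```bash
python3 -m inch '[{"dx":0,"dy":0,"dz":0,"rx":0,"ry":0,"rz":0,"grip":-0.1},{"dx":0,"dy":0,"dz":0,"rx":0,"ry":0,"rz":0,"grip":-0.4},{"dx":0,"dy":0,"dz":0,"rx":0,"ry":0,"rz":0,"grip":-1},{"dx":0,"dy":0,"dz":0,"rx":0,"ry":0,"rz":0,"grip":-1},{"dx":0,"dy":0,"dz":0,"rx":0,"ry":0,"rz":0,"grip":-1},{"dx":0,"dy":0,"dz":0,"rx":0,"ry":0,"rz":0,"grip":-1},{"dx":0,"dy":0,"dz":-20,"rx":0,"ry":0,"rz":0,"grip":-1},{"dx":0,"dy":0,"dz":-40,"rx":0,"ry":0,"rz":0,"grip":-1},{"dx":0,"dy":0,"dz":-36,"rx":0,"ry":0,"rz":0,"grip":-1},{"dx":0,"dy":0,"dz":-14,"rx":0,"ry":0,"rz":0,"grip":-1}]' ; python3 -m inch '[{"dx":-20,"dy":0,"dz":0,"rx":0,"ry":0,"rz":0,"grip":-1},{"dx":-37,"dy":1.5,"dz":0,"rx":0,"ry":0,"rz":0,"grip":-1},{"dx":-37,"dy":1.5,"dz":0,"rx":0,"ry":0,"rz":0,"grip":-1},{"dx":-37,"dy":1.5,"dz":0,"rx":0,"ry":0,"rz":0,"grip":-1},{"dx":-37,"dy":1.5,"dz":0,"rx":0,"ry":0,"rz":0,"grip":-1},{"dx":-37,"dy":1.5,"dz":0,"rx":0,"ry":0,"rz":0,"grip":-1},{"dx":-37,"dy":1.5,"dz":0,"rx":0,"ry":0,"rz":0,"grip":-1},{"dx":-37,"dy":1.5,"dz":0,"rx":0,"ry":0,"rz":0,"grip":-1},{"dx":-37,"dy":1.5,"dz":0,"rx":0,"ry":0,"rz":0,"grip":-1},{"dx":-37,"dy":1.5,"dz":0,"rx":0,"ry":0,"rz":0,"grip":-1}]';python3 -m inch '[{"dx":-37,"dy":1.5,"dz":0,"rx":0,"ry":0,"rz":0,"grip":-1},{"dx":-37,"dy":1.5,"dz":0,"rx":0,"ry":0,"rz":0,"grip":-1},{"dx":-37,"dy":1.5,"dz":0,"rx":0,"ry":0,"rz":0,"grip":-1},{"dx":-30,"dy":1.5,"dz":0,"rx":0,"ry":0,"rz":0,"grip":-1},{"dx":-16,"dy":1.5,"dz":0,"rx":0,"ry":0,"rz":0,"grip":-1},{"dx":-8,"dy":0,"dz":0,"rx":0,"ry":0,"rz":0,"grip":-1},{"dx":0,"dy":0,"dz":0,"rx":0,"ry":0,"rz":0,"grip":-1},{"dx":0,"dy":0,"dz":0,"rx":0,"ry":0,"rz":0,"grip":-1},{"dx":0,"dy":0,"dz":0,"rx":0,"ry":0,"rz":0,"grip":-1},{"dx":0,"dy":0,"dz":0,"rx":0,"ry":0,"rz":0,"grip":-1}]'; python3 -m inch '[{"dx":0,"dy":0,"dz":0,"rx":0,"ry":0,"rz":0,"grip":-1},{"dx":0,"dy":0,"dz":0,"rx":0,"ry":0,"rz":0,"grip":-1},{"dx":0,"dy":0,"dz":0,"rx":0,"ry":0,"rz":0,"grip":-1},{"dx":0,"dy":0,"dz":0,"rx":0,"ry":0,"rz":0,"grip":-1},{"dx":0,"dy":0,"dz":0,"rx":0,"ry":0,"rz":0,"grip":-1},{"dx":0,"dy":0,"dz":0,"rx":0,"ry":0,"rz":0,"grip":-1},{"dx":0,"dy":0,"dz":0,"rx":0,"ry":0,"rz":0,"grip":-1},{"dx":0,"dy":0,"dz":0,"rx":0,"ry":0,"rz":0,"grip":-1},{"dx":0,"dy":0,"dz":0,"rx":0,"ry":0,"rz":0,"grip":-1},{"dx":0,"dy":0,"dz":0,"rx":0,"ry":0,"rz":0,"grip":-1}]'; python3 go.py .501 -.373 .131;python3 - <<'E'
from h import *
m=manip.camera_model("wrist");f=manip.grab_frame("wrist");t=manip.grab_frame("top")
cv2.imwrite("pics/w8.png",np.hstack([f[:,200:440],cv2.resize(t[140:240,220:370],(560,400))]))
print(proj(m,[.501,-.373,.18]),proj(m,[.501,-.373,.0]))
E
```

```text
clock: 26.43
position: [0.5297, 0.1449, 0.2377]
tool_rot: [0.001, 0.739, 0.674, 0.004]
ft_force: [0.7, -0.8, 0.5]
finger_gap: 0.0855
gripper_force: 0.0
clock: 27.27
position: [0.5082, -0.2102, 0.2325]
tool_rot: [-0.0, 0.738, 0.674, 0.0]
ft_force: [-0.0, 0.0, 0.3]
finger_gap: 0.0857
gripper_force: 0.0
clock: 28.1
position: [0.5019, -0.3712, 0.2322]
tool_rot: [-0.001, 0.738, 0.675, 0.001]
ft_force: [0.0, -0.5, 0.8]
finger_gap: 0.0851
gripper_force: 0.0
clock: 28.93
position: [0.501, -0.3735, 0.2322]
tool_rot: [-0.0, 0.739, 0.674, 0.0]
ft_force: [-0.5, 1.1, 0.3]
finger_gap: 0.0851
gripper_force: 0.0
t 28.9333 pos [ 0.501  -0.3735  0.2322] gap 0.0851 F [-0.5  1.1  0.3] q7 0.65
rot [-0.    -0.001  0.   ]
delta mm [ 4.000e-01 -1.000e-01  1.012e+02]
[324.6 223. ] [324.5 160.7]
```

View pics/w8.png

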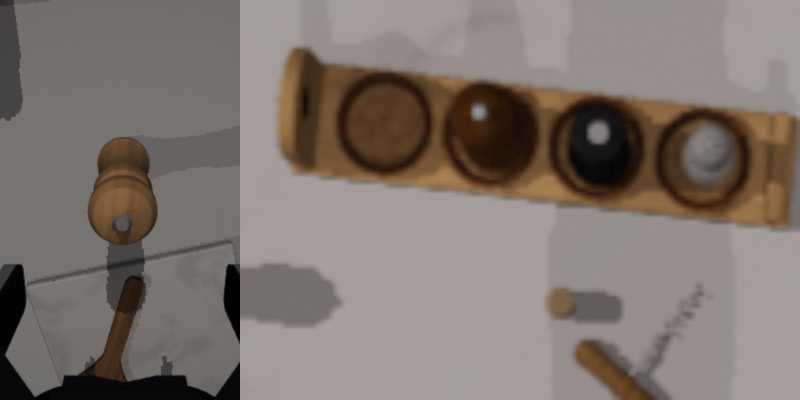

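Walnut is seated in w2. The beech knob at (322,222) is within 2 mm of the prediction of (325,223), so I'll grasp it.

```bash
python3 -m inch '[{"dx":0.5,"dy":-1.5,"dz":10,"rx":0,"ry":0,"rz":0,"grip":-1},{"dx":0,"dy":0,"dz":30,"rx":0,"ry":0,"rz":0,"grip":-1},{"dx":0,"dy":0,"dz":30,"rx":0,"ry":0,"rz":0,"grip":-1},{"dx":0,"dy":0,"dz":20,"rx":0,"ry":0,"rz":0,"grip":-1},{"dx":0,"dy":0,"dz":11,"rx":0,"ry":0,"rz":0,"grip":-1},{"dx":0,"dy":0,"dz":0,"rx":0,"ry":0,"rz":0,"grip":-1},{"dx":0,"dy":0,"dz":0,"rx":0,"ry":0,"rz":0,"grip":-1},{"dx":0,"dy":0,"dz":0,"rx":0,"ry":0,"rz":0,"grip":-1},{"dx":0,"dy":0,"dz":0,"rx":0,"ry":0,"rz":0,"grip":-0.3},{"dx":0,"dy":0,"dz":0,"rx":0,"ry":0,"rz":0,"grip":-0.3}]'; python3 -m inch '[{"dx":0,"dy":0,"dz":0,"rx":0,"ry":0,"rz":0,"grip":0},{"dx":0,"dy":0,"dz":0,"rx":0,"ry":0,"rz":0,"grip":1},{"dx":0,"dy":0,"dz":0,"rx":0,"ry":0,"rz":0,"grip":1},{"dx":0,"dy":0,"dz":0,"rx":0,"ry":0,"rz":0,"grip":1},{"dx":0,"dy":0,"dz":0,"rx":0,"ry":0,"rz":0,"grip":1},{"dx":0,"dy":0,"dz":0,"rx":0,"ry":0,"rz":0,"grip":1},{"dx":0,"dy":0,"dz":0,"rx":0,"ry":0,"rz":0,"grip":1},{"dx":0,"dy":0,"dz":0,"rx":0,"ry":0,"rz":0,"grip":1},{"dx":0,"dy":0,"dz":0,"rx":0,"ry":0,"rz":0,"grip":1},{"dx":0,"dy":0,"dz":0,"rx":0,"ry":0,"rz":0,"grip":1}]' ; python3 go.py .4995 -.373 .131;python3 - <<'E'
from h import *
m=manip.camera_model("top")
for p in[(.528,.1425,.172),(.520,.0545,.142),(.5126,-.033,.112)]:
    a=proj(m,p);print((a[0]-220)*560/150+240,(a[1]-140)*4)
E
```

```text
clock: 29.87
position: [0.5005, -0.3733, 0.1328]
tool_rot: [0.001, 0.739, 0.674, 0.001]
ft_force: [0.5, -0.1, -0.0]
finger_gap: 0.0639
gripper_force: 0.0
clock: 30.7
position: [0.5002, -0.3733, 0.1327]
tool_rot: [0.001, 0.739, 0.674, 0.001]
ft_force: [-1.0, 1.6, 5.1]
finger_gap: 0.0446
gripper_force: 60.9
t 30.7 pos [ 0.5002 -0.3733  0.1327] gap 0.0446 F [-1.   1.6  5.1] q7 0.69
rot [ 0.002 -0.     0.   ]
delta mm [ 0.2 -0.8  1.7]
476.69333333333327 107.60000000000002
596.1599999999999 126.79999999999995
709.28 144.0
```

```bash
python3 -m inch '[{"dx":0,"dy":0,"dz":-6,"rx":0,"ry":0,"rz":0,"grip":1},{"dx":0,"dy":0,"dz":-16,"rx":0,"ry":0,"rz":0,"grip":1},{"dx":0,"dy":0,"dz":-28,"rx":0,"ry":0,"rz":0,"grip":1},{"dx":0,"dy":0,"dz":-35,"rx":0,"ry":0,"rz":0,"grip":1},{"dx":0,"dy":0,"dz":-35,"rx":0,"ry":0,"rz":0,"grip":1},{"dx":0,"dy":0,"dz":-35,"rx":0,"ry":0,"rz":0,"grip":1},{"dx":0,"dy":0,"dz":-30,"rx":0,"ry":0,"rz":0,"grip":1},{"dx":0,"dy":0,"dz":-15,"rx":0,"ry":0,"rz":0,"grip":1},{"dx":8,"dy":0,"dz":0,"rx":0,"ry":0,"rz":0,"grip":1},{"dx":17,"dy":0,"dz":0,"rx":0,"ry":0,"rz":0,"grip":1}]'; python3 go.py .537 .231 .330; python3 -m inch '[{"dx":26,"dy":-1,"dz":0,"rx":0,"ry":0,"rz":0,"grip":1},{"dx":32,"dy":-1,"dz":0,"rx":0,"ry":0,"rz":0,"grip":1},{"dx":32,"dy":-1,"dz":0,"rx":0,"ry":0,"rz":0,"grip":1},{"dx":32,"dy":-1,"dz":0,"rx":0,"ry":0,"rz":0,"grip":1},{"dx":32,"dy":-1,"dz":0,"rx":0,"ry":0,"rz":0,"grip":1},{"dx":32,"dy":-1,"dz":0,"rx":0,"ry":0,"rz":0,"grip":1},{"dx":32,"dy":-1,"dz":0,"rx":0,"ry":0,"rz":0,"grip":1},{"dx":32,"dy":-1,"dz":0,"rx":0,"ry":0,"rz":0,"grip":1},{"dx":32,"dy":-1,"dz":0,"rx":0,"ry":0,"rz":0,"grip":1},{"dx":32,"dy":-1,"dz":0,"rx":0,"ry":0,"rz":0,"grip":1}]'; python3 go.py .537 .231 .330; python3 -m inch '[{"dx":32,"dy":-1,"dz":0,"rx":0,"ry":0,"rz":0,"grip":1},{"dx":32,"dy":-1,"dz":0,"rx":0,"ry":0,"rz":0,"grip":1},{"dx":32,"dy":-1,"dz":0,"rx":0,"ry":0,"rz":0,"grip":1},{"dx":32,"dy":-1,"dz":0,"rx":0,"ry":0,"rz":0,"grip":1},{"dx":32,"dy":-1,"dz":0,"rx":0,"ry":0,"rz":0,"grip":1},{"dx":32,"dy":-1,"dz":0,"rx":0,"ry":0,"rz":0,"grip":1},{"dx":28,"dy":-1,"dz":0,"rx":0,"ry":0,"rz":0,"grip":1},{"dx":18,"dy":-1,"dz":0,"rx":0,"ry":0,"rz":0,"grip":1},{"dx":8,"dy":0,"dz":0,"rx":0,"ry":0,"rz":0,"grip":1},{"dx":0,"dy":0,"dz":0,"rx":0,"ry":0,"rz":0,"grip":1}]'; python3 -m inch '[{"dx":0,"dy":0,"dz":0,"rx":0,"ry":0,"rz":0,"grip":1},{"dx":0,"dy":0,"dz":0,"rx":0,"ry":0,"rz":0,"grip":1},{"dx":0,"dy":0,"dz":0,"rx":0,"ry":0,"rz":0,"grip":1},{"dx":0,"dy":0,"dz":0,"rx":0,"ry":0,"rz":0,"grip":1},{"dx":0,"dy":0,"dz":0,"rx":0,"ry":0,"rz":0,"grip":1},{"dx":0,"dy":0,"dz":0,"rx":0,"ry":0,"rz":0,"grip":1},{"dx":0,"dy":0,"dz":0,"rx":0,"ry":0,"rz":0,"grip":1},{"dx":0,"dy":0,"dz":0,"rx":0,"ry":0,"rz":0,"grip":1},{"dx":0,"dy":0,"dz":0,"rx":0,"ry":0,"rz":0,"grip":1},{"dx":0,"dy":0,"dz":0,"rx":0,"ry":0,"rz":0,"grip":1}]';python3 go.py .537 .231 .155
```

```text
clock: 31.53
position: [0.5008, -0.35, 0.3316]
tool_rot: [0.001, 0.74, 0.673, -0.0]
ft_force: [0.4, -0.4, -2.0]
finger_gap: 0.0446
gripper_force: 61.9
t 31.5333 pos [ 0.5008 -0.35    0.3316] gap 0.0446 F [ 0.4 -0.4 -2. ] q7 0.58
rot [ 0.001  0.001 -0.004]
delta mm [581.8 -19.    0.9]
clock: 32.37
position: [0.5187, -0.0321, 0.3296]
tool_rot: [-0.002, 0.738, 0.674, -0.001]
ft_force: [1.3, -0.3, -2.1]
finger_gap: 0.0448
gripper_force: 61.9
t 32.3667 pos [ 0.5187 -0.0321  0.3296] gap 0.0448 F [ 1.3 -0.3 -2.1] q7 -0.05
rot [-0.003 -0.001  0.001]
delta mm [ 2.636e+02 -5.500e+00 -1.000e-01]
clock: 33.2
position: [0.5331, 0.2138, 0.3299]
tool_rot: [-0.001, 0.737, 0.676, -0.001]
ft_force: [0.0, -0.3, -2.5]
finger_gap: 0.0451
gripper_force: 61.9
clock: 34.03
position: [0.5348, 0.2114, 0.3318]
tool_rot: [-0.0, 0.739, 0.674, 0.0]
ft_force: [-0.3, 0.8, -2.1]
finger_gap: 0.0445
gripper_force: 61.9
t 34.0333 pos [0.5348 0.2114 0.3318] gap 0.0445 F [-0.3  0.8 -2.1] q7 -0.51
rot [-0.    -0.001  0.   ]
delta mm [ 19.6   0.4 176.8]
```

```bash
python3 -m inch '[{"dx":8,"dy":0,"dz":0,"rx":0,"ry":0,"rz":0,"grip":1},{"dx":8,"dy":0.4,"dz":0,"rx":0,"ry":0,"rz":0,"grip":1},{"dx":3.5,"dy":0,"dz":0,"rx":0,"ry":0,"rz":0,"grip":1},{"dx":0,"dy":0,"dz":15,"rx":0,"ry":0,"rz":0,"grip":1},{"dx":0,"dy":0,"dz":25,"rx":0,"ry":0,"rz":0,"grip":1},{"dx":0,"dy":0,"dz":25,"rx":0,"ry":0,"rz":0,"grip":1},{"dx":0,"dy":0,"dz":25,"rx":0,"ry":0,"rz":0,"grip":1},{"dx":0,"dy":0,"dz":20,"rx":0,"ry":0,"rz":0,"grip":1},{"dx":0,"dy":0,"dz":10,"rx":0,"ry":0,"rz":0,"grip":1},{"dx":0,"dy":0,"dz":0,"rx":0,"ry":0,"rz":0,"grip":1}]'; python3 -m inch '[{"dx":0,"dy":0,"dz":0,"rx":0,"ry":0,"rz":0,"grip":1},{"dx":0,"dy":0,"dz":0,"rx":0,"ry":0,"rz":0,"grip":1},{"dx":0,"dy":0,"dz":0,"rx":0,"ry":0,"rz":0,"grip":1},{"dx":0,"dy":0,"dz":0,"rx":0,"ry":0,"rz":0,"grip":1},{"dx":0,"dy":0,"dz":0,"rx":0,"ry":0,"rz":0,"grip":1},{"dx":0,"dy":0,"dz":0,"rx":0,"ry":0,"rz":0,"grip":1},{"dx":0,"dy":0,"dz":0,"rx":0,"ry":0,"rz":0,"grip":1},{"dx":0,"dy":0,"dz":0,"rx":0,"ry":0,"rz":0,"grip":1},{"dx":0,"dy":0,"dz":0,"rx":0,"ry":0,"rz":0,"grip":1},{"dx":0,"dy":0,"dz":0,"rx":0,"ry":0,"rz":0,"grip":1}]'; python3 go.py .537 .231 .155;python3 - <<'E'
from h import *
m=manip.camera_model("wrist");f=manip.grab_frame("wrist");p=manip.get_obs()["position"]
cv2.imwrite("pics/w9.png",f[:,120:520]);z=p[2]-.1327
print("foot c/far/l/r",[proj(m,[p[0]+a,p[1]+b,z+.008]).tolist() for a,b in((0,0),(0,.028),(-.028,0),(.028,0))],"knob",proj(m,[p[0],p[1],z+.18]))
print("rim far/l/r",[proj(m,[.5372+a,.231+b,.03]).tolist() for a,b in((.0037,.0408),(-.0408,.0037),(.0408,-.0037))])
E
```

```text
clock: 34.87
position: [0.5352, 0.2308, 0.2091]
tool_rot: [-0.001, 0.738, 0.675, -0.002]
ft_force: [0.3, 0.0, -2.3]
finger_gap: 0.0446
gripper_force: 61.9
clock: 35.7
position: [0.537, 0.2308, 0.2118]
tool_rot: [-0.0, 0.739, 0.674, 0.0]
ft_force: [0.1, -1.6, -3.5]
finger_gap: 0.0444
gripper_force: 62.0
t 35.7 pos [0.537  0.2308 0.2118] gap 0.0444 F [ 0.1 -1.6 -3.5] q7 -0.54
rot [-0.    -0.001  0.   ]
delta mm [ 0.1  0.  56.8]
foot c/far/l/r [[324.6, 189.3], [321.4, 155.0], [290.0, 192.3], [359.4, 186.3]] knob [324.9 337.5]
rim far/l/r [[324.8, 128.8], [282.2, 172.0], [367.5, 172.0]]
```

View pics/w9.png

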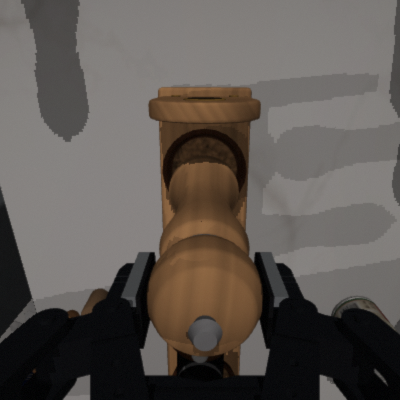

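The rim matches the prediction (129/282/367) and the foot is centred in x. The foot sits slightly towards -y, so I'll nudge +1.5 mm along the row and lower.

```bash
python3 -m inch '[{"dx":1.5,"dy":0,"dz":10,"rx":0,"ry":0,"rz":0,"grip":1},{"dx":0,"dy":0,"dz":16,"rx":0,"ry":0,"rz":0,"grip":1},{"dx":0,"dy":0,"dz":14,"rx":0,"ry":0,"rz":0,"grip":1},{"dx":0,"dy":0,"dz":7,"rx":0,"ry":0,"rz":0,"grip":1},{"dx":0,"dy":0,"dz":4,"rx":0,"ry":0,"rz":0,"grip":1},{"dx":0,"dy":0,"dz":2,"rx":0,"ry":0,"rz":0,"grip":1},{"dx":0,"dy":0,"dz":0,"rx":0,"ry":0,"rz":0,"grip":1},{"dx":0,"dy":0,"dz":0,"rx":0,"ry":0,"rz":0,"grip":1},{"dx":0,"dy":0,"dz":0,"rx":0,"ry":0,"rz":0,"grip":1},{"dx":0,"dy":0,"dz":0,"rx":0,"ry":0,"rz":0,"grip":1}]'; python3 go.py .537 .2325 .1547;  python3 -m inch '[{"dx":0,"dy":0,"dz":1,"rx":0,"ry":0,"rz":0,"grip":1},{"dx":0,"dy":0,"dz":0.8,"rx":0,"ry":0,"rz":0,"grip":1},{"dx":0,"dy":0,"dz":0.5,"rx":0,"ry":0,"rz":0,"grip":1},{"dx":0,"dy":0,"dz":0.5,"rx":0,"ry":0,"rz":0,"grip":1},{"dx":0,"dy":0,"dz":0.4,"rx":0,"ry":0,"rz":0,"grip":1},{"dx":0,"dy":0,"dz":0,"rx":0,"ry":0,"rz":0,"grip":1},{"dx":0,"dy":0,"dz":0,"rx":0,"ry":0,"rz":0,"grip":1},{"dx":0,"dy":0,"dz":0,"rx":0,"ry":0,"rz":0,"grip":1},{"dx":0,"dy":0,"dz":0,"rx":0,"ry":0,"rz":0,"grip":1},{"dx":0,"dy":0,"dz":0,"rx":0,"ry":0,"rz":0,"grip":1}]'; python3 go.py .537 .2325 .1547
```

```text
clock: 36.58
position: [0.5376, 0.2326, 0.1596]
tool_rot: [-0.0, 0.739, 0.674, 0.001]
ft_force: [0.2, 0.2, -2.9]
finger_gap: 0.0445
gripper_force: 61.9
t 36.5833 pos [0.5376 0.2326 0.1596] gap 0.0445 F [ 0.2  0.2 -2.9] q7 -0.54
rot [ 0.001 -0.002  0.   ]
delta mm [-0.1 -0.6  4.9]
clock: 37.42
position: [0.5372, 0.2324, 0.1557]
tool_rot: [-0.0, 0.739, 0.674, 0.0]
ft_force: [0.4, -0.3, -2.7]
finger_gap: 0.0447
gripper_force: 62.0
t 37.4167 pos [0.5372 0.2324 0.1557] gap 0.0447 F [ 0.4 -0.3 -2.7] q7 -0.54
rot [ 0.    -0.001  0.   ]
delta mm [ 0.1 -0.2  1. ]
```

Still hanging free, with about 1 mm to go.

```bash
python3 -m inch '[{"dx":0,"dy":0,"dz":0.5,"rx":0,"ry":0,"rz":0,"grip":1},{"dx":0,"dy":0,"dz":0.5,"rx":0,"ry":0,"rz":0,"grip":1},{"dx":0,"dy":0,"dz":0.4,"rx":0,"ry":0,"rz":0,"grip":1},{"dx":0,"dy":0,"dz":0,"rx":0,"ry":0,"rz":0,"grip":1},{"dx":0,"dy":0,"dz":0,"rx":0,"ry":0,"rz":0,"grip":1},{"dx":0,"dy":0,"dz":0,"rx":0,"ry":0,"rz":0,"grip":1},{"dx":0,"dy":0,"dz":0,"rx":0,"ry":0,"rz":0,"grip":1},{"dx":0,"dy":0,"dz":0,"rx":0,"ry":0,"rz":0,"grip":1},{"dx":0,"dy":0,"dz":0,"rx":0,"ry":0,"rz":0,"grip":1},{"dx":0,"dy":0,"dz":0,"rx":0,"ry":0,"rz":0,"grip":1}]'; python3 go.py .537 .2325 .1547
```

```text
clock: 38.25
position: [0.5373, 0.2326, 0.1547]
tool_rot: [-0.0, 0.739, 0.674, 0.001]
ft_force: [-2.3, -1.1, 5.6]
finger_gap: 0.0447
gripper_force: 62.6
t 38.25 pos [0.5373 0.2326 0.1547] gap 0.0447 F [-2.3 -1.1  5.6] q7 -0.54
rot [ 0.    -0.001  0.   ]
delta mm [-0.1 -0.3 -0. ]
```

Floor contact came at the expected height, so I'll release, rise and move clear.

```bash
python3 -m inch '[{"dx":0,"dy":0,"dz":0,"rx":0,"ry":0,"rz":0,"grip":-0.1},{"dx":0,"dy":0,"dz":0,"rx":0,"ry":0,"rz":0,"grip":-0.4},{"dx":0,"dy":0,"dz":0,"rx":0,"ry":0,"rz":0,"grip":-1},{"dx":0,"dy":0,"dz":0,"rx":0,"ry":0,"rz":0,"grip":-1},{"dx":0,"dy":0,"dz":0,"rx":0,"ry":0,"rz":0,"grip":-1},{"dx":0,"dy":0,"dz":0,"rx":0,"ry":0,"rz":0,"grip":-1},{"dx":0,"dy":0,"dz":-15,"rx":0,"ry":0,"rz":0,"grip":-1},{"dx":0,"dy":0,"dz":-35,"rx":0,"ry":0,"rz":0,"grip":-1},{"dx":0,"dy":0,"dz":-40,"rx":0,"ry":0,"rz":0,"grip":-1},{"dx":0,"dy":0,"dz":-25,"rx":0,"ry":0,"rz":0,"grip":-1}]' ; python3 -m inch '[{"dx":15,"dy":-15,"dz":0,"rx":0,"ry":0,"rz":0,"grip":-1},{"dx":28,"dy":-28,"dz":0,"rx":0,"ry":0,"rz":0,"grip":-1},{"dx":28,"dy":-28,"dz":0,"rx":0,"ry":0,"rz":0,"grip":-1},{"dx":28,"dy":-28,"dz":0,"rx":0,"ry":0,"rz":0,"grip":-1},{"dx":28,"dy":-28,"dz":0,"rx":0,"ry":0,"rz":0,"grip":-1},{"dx":28,"dy":-20,"dz":0,"rx":0,"ry":0,"rz":0,"grip":-1},{"dx":15,"dy":-10,"dz":0,"rx":0,"ry":0,"rz":0,"grip":-1},{"dx":0,"dy":0,"dz":0,"rx":0,"ry":0,"rz":0,"grip":-1},{"dx":0,"dy":0,"dz":0,"rx":0,"ry":0,"rz":0,"grip":-1},{"dx":0,"dy":0,"dz":0,"rx":0,"ry":0,"rz":0,"grip":-1}]';python3 - <<'E'
from h import *
t=manip.grab_frame("top");s=manip.grab_frame("scene")
cv2.imwrite("pics/fin.png",np.vstack([cv2.resize(t[140:240,220:420],(800,400)),cv2.resize(s[140:240,220:420],(400,200)).repeat(1,0) if 0 else np.hstack([cv2.resize(s[150:210,230:350],(400,200)),cv2.resize(s[150:250,320:520],(400,200))])]))
m=manip.camera_model("top")
for p in[(.5365,.229,.202),(.528,.1425,.172),(.520,.0545,.142),(.5126,-.033,.112),(.3885,-.188,.095)]:
    a=proj(m,p);print((a-[220,140])*4)
E
```

```text
clock: 39.08
position: [0.5381, 0.2326, 0.2727]
tool_rot: [0.0, 0.739, 0.674, 0.002]
ft_force: [1.9, 0.1, 1.3]
finger_gap: 0.0853
gripper_force: 0.0
clock: 39.92
position: [0.397, 0.4147, 0.2692]
tool_rot: [0.0, 0.739, 0.674, 0.0]
ft_force: [0.4, -0.3, 0.1]
finger_gap: 0.0854
gripper_force: 0.0
[122.   87.2]
[253.6 107.6]
[381.6 126.8]
[502.8 144. ]
[713.6 319.2]
```

View pics/fin.png

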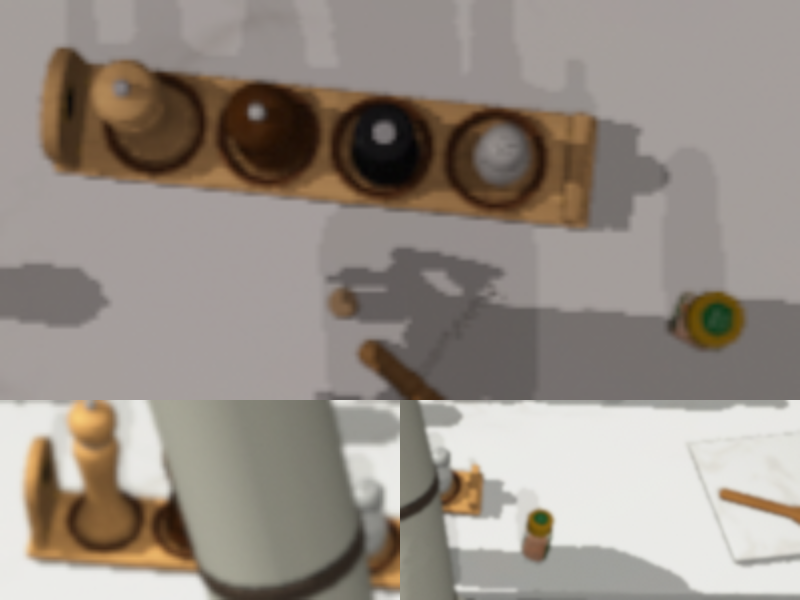

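All four stand upright in their wells in height order. The knobs are at (122,88), (256,111), (383,132) and (503,150), each within about 1.5 camera pixels of where an upright, seated piece would show. The spice jar at (715,320) hasn't moved and the gripper is clear, so I'm handing in.

```bash
python3 -c "
from workcell import manip
print(manip.finish_job())"
```

```text
the job is handed in; nothing more can be done
None
```

The job is handed in at about 40 s on the robot's clock: beech, walnut, black and salt stand upright in the wells, tallest at the end-board down to shortest at the low end, and the spice jar and blue mill were left alone.

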